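# Unload the bench vise and stow the parts kit under the shelf

### The arm

A 6-joint arm with a two-finger parallel gripper is mounted at the origin on the work surface. World frame = base frame: x ahead of the robot, y to its left, z up, the work surface at z = 0. Lengths are in m, angles in rad, forces in N, time in s.
With the tool pointing down it reaches from about 0.35 to 0.975 m from the base axis. Payload 4.9 kg.
Tool frame: the origin (TCP) lies on the mounting face of the last link; the fingertips stand 173 mm ahead of it and the grasp point (between the pads) lies 155 mm ahead of it; z points along the fingers, y is the direction in which the jaws open and shut (so a half turn about z gives the same grasp; the last joint's range is limited). The gripper opens to 85 mm and grips with 20 to 120 N. Pads are 22 mm wide; open, the fingers measure 114 mm over their backs; the gripper's body (76 mm by 85 mm) begins 54 mm behind the grasp point. The pads swing forward as they close: fully open they stand 13 mm farther back than shut.
Start: joints at [1.174, 0.053, 1.613, -0, 1.476, -0.119], TCP at [0.171, 0.601, 0.405] pointing down, gripper open.
Joint ranges: [-3.01, 3.01], [-1.01, 2.22], [0.06, 2.58], [-1.02, 4.17], [0.09, 2.62], [-3.14, 3.14]. Speed limits (rad/s): [2.57, 2.57, 3.14, 3.14, 3.14, 3.14].

### API

Orientations are given as a rotation vector (axis times angle).
In Python, from station import ctrl gives the robot as it stands. The module is installed in compiled form; this text tells all that it offers.
- The arm moves only by the tool jog_arm, never from a script. Its argument "steps" is a list of rows, each a list of 2 entries, a list of its own where there are three numbers: the shift along the tool's x, y, z in cm, then the turn, a rotation vector about the tool's x, y, z in degrees. In form: [[[tx, ty, tz], [rx, ry, rz]], ...]. A call has 1 to 8 rows; each row shifts and turns the pose as measured when the row begins, along the tool's axes as they then stand; what a row does not reach is not made up. A row lasts 1/10 s, in which the tool goes at most 50 mm and 8.59 degrees, less where a joint would pass 70% of its speed; a pose out of reach is approached as far as the arm can. A call is refused whole if a number of a shift passes 5 or a number of a turn 8.59, either way. A call with a gripper value outside its range is refused whole. "fingers" is the gripper command: -1 is shut, 1 is fully open, values between are in proportion, set as the call begins (left out, the last holds). The fingers move at their own pace and stop on an object; "grip_force" is the grip in N (left out, the last holds). Time passes only in rows, so rows that do not move let the fingers close. It gives the time, the measured TCP pose, the force and the opening at its end, in the units of the state.
- ctrl.get_obs(): the state, without advancing time (a new reading comes with each control period).
- ctrl.get_image(name): name is "scene" or "side" or "wrist"; returns the picture (400x640x3 uint8, red, green, blue); there is no depth.
- ctrl.camera_info(name): a dict with "K" (3x3 intrinsics, pixels), "camera_from_world" (4x4, takes a point from world to camera coordinates). Camera axes: x right, y up, looking along -z (the intrinsics and any distortion apply to the point x, -y, -z); pixel columns grow to the right and rows downward; lengths in m; the calibration is good to about 2 mm. A picture is of the moment at which its call begins: read the wrist's pose just before it. camera_info takes no time and is no camera call; for the wrist camera it gives the pose at the moment of the call.
- ctrl.finish_job(): hands the job in, once; it reports no verdict.
The state is a dict: "t": time; "q": joint angles; "dq": joint speeds; "effort": joint torques, N m; "tool_pos": TCP position; "tool_rot": TCP orientation; "contact_force": force on the tool from outside, world axes, zero at the start; "wrist_torque": the same for the moment, N m; "opening": finger opening in m.
Only numpy, scipy, OpenCV 4.12 (cv2) and the standard library are available. Lean on these libraries where they do the work, as an engineer would, in place of code of your own. Each camera call takes 0.05 s, during which the arm holds its last target.

### The job

Collect the amplifier kit in the yellow tray: slide the vise jaw open and lift the finished heat-sink block out, and add every bracket that hangs on the peg stand and every black choke standing on the mat (how many there are varies), with the block standing upright on its flange in the tray. When everything is in, push the tray fully home under the instrument shelf. Leave the vise with its jaw fully closed again, and leave the solder spool and the jar where they are.

Things in the scene. Friction and masses are not known exactly. Their poses are not given: they have to be found in the camera images.
- vise: blue bench vise, fixed to the bench. Origin on the bench under the middle of the clamped block; local z up. Its bed is 70 mm wide (local y), reaches from local x = -122 to +78 mm and its top is 25 mm high. The fixed jaw stands at local x = +28 to +53 mm, 80 mm wide, top 65 mm high. The sliding jaw opens towards local -x
- vise_jaw (a joint): opening of the sliding jaw in m: 0 fully closed (also when empty), 0.05 fully open; moves towards the vise's local -x, needs about 4 N, stays where it is left. Jaw body 25 mm thick, 80 mm wide, top 65 mm high. A lip on its face reaches about 8 mm over the flange of the block, so the block cannot be lifted until the jaw has opened by over 10 mm
- jaw_grip (a point): middle of the upright steel grip on the sliding jaw, 86 mm above the bench: a flat post 14 mm (vise x) by 24 mm (vise y), from 65 to 101 mm high, which may be pinched from above or pushed
- block: finished aluminium heat-sink block, 0.2 to 0.45 kg, origin at the centre of its underside, z up when upright. Flange 50 (local x) x 40 (local y) x 7 mm, on it a finned body 30 (x) x 40 (y) mm, total height 40 mm. It stands on the vise bed (25 mm high) between the jaws, its local axes parallel to the vise's; its 40 mm wide y faces are free to be gripped
- dock: fixed dock: two 10 mm high runners and a grey instrument shelf with a bench meter on it. Origin on the bench under the middle of the fully drawn-out tray (tray joint 0). The tray travels along local +y. The shelf reaches from local y = +130 to +370 mm and local x = -120 to +120 mm, underside 125 mm, top 143 mm; meter from local y = +210 mm on, top 217 mm high
- tray (a joint): travel of the tray in m: 0 fully drawn out, 0.20 fully home under the shelf; moves along the dock's local +y, needs about 3 N plus drag of 10 N per m/s, stays where it is left. It starts between 0 and 0.02
- tray_floor (a point): centre of the inner floor of the yellow tray, 14 mm above the bench; axes parallel to the dock's. The tray is open-topped, 190 (local x) x 210 (local y) mm outside, walls 4 mm thick, rim 30 mm above this floor
- tray_handle (a point): middle of the tray's steel handle bar (10 mm thick, 80 mm long along local x) 30 mm outside the tray's -y wall, 38 mm above the bench; push on it towards local +y from above
- stand: fixed peg stand, origin on the bench below its bar; base 90 x 210 x 12 mm, posts at local y = -90 and +90 mm, wooden bar top 212 mm high. Three round steel pegs 7 mm thick point to local -x at axis height 200 mm, at local y = -75, 0 and +75 mm; they end at local x = -65 mm with a tip turned up 8 mm (tip top 211.5 mm high)
- bracket0: aluminium bracket, 42-80 g, origin at centre of its foot's underside, z up. Foot 36x36x6 mm; on its middle an upright plate 36 wide (local y), 6 thick (x), to 65 mm height; window 20 wide, from 30 to 57 mm height. Its window hangs on a stand peg, about 40 mm from the bar, plate square to the peg: raise 10-18 mm, then draw 40 mm or more along the stand's -x. Pinch the 36 mm width. May be absent
- bracket1: aluminium bracket, 42-80 g, origin at centre of its foot's underside, z up. Foot 36x36x6 mm; on its middle an upright plate 36 wide (local y), 6 thick (x), to 65 mm height; window 20 wide, from 30 to 57 mm height. Its window hangs on a stand peg, about 40 mm from the bar, plate square to the peg: raise 10-18 mm, then draw 40 mm or more along the stand's -x. Pinch the 36 mm width. May be absent
- bracket2: aluminium bracket, 42-80 g, origin at centre of its foot's underside, z up. Foot 36x36x6 mm; on its middle an upright plate 36 wide (local y), 6 thick (x), to 65 mm height; window 20 wide, from 30 to 57 mm height. Its window hangs on a stand peg, about 40 mm from the bar, plate square to the peg: raise 10-18 mm, then draw 40 mm or more along the stand's -x. Pinch the 36 mm width. May be absent
- choke0: black potted choke, 85 to 170 g, origin at the centre of its underside, z up. Body 40 (local x) x 34 (local y) x 28 mm high, top plate 1.5 mm, steel ears at the foot 52 (x) x 22 (y) x 5 mm. Stands on the mat.
- choke1: black potted choke, 85 to 170 g, origin at the centre of its underside, z up. Body 40 (local x) x 34 (local y) x 28 mm high, top plate 1.5 mm, steel ears at the foot 52 (x) x 22 (y) x 5 mm. Stands on the mat. May be absent
- spool: solder spool, 48 mm diameter, 34 mm high, origin under its centre: leave alone
- jar: small amber jar, 48 mm diameter, 60 mm high, origin under its centre: leave alone
There are look-alikes about, which are no part of the job. What is shaped like the block but green or pink is not meant. What is shaped like the choke0 but purple is not meant.

How it is judged:
On the way, in this order (a step that is already met when the one before it is completed fails the run):
1. the vise jaw is opened by more than 12 mm (value of joint vise_jaw above 0.012 m), for 0.2 s.
2. the block (upright), every bracket present and every choke present are in the tray (x of block in the frame of tray_floor between -0.091 and 0.091 m and y of block in the frame of tray_floor between -0.101 and 0.101 m and z of block in the frame of tray_floor between -0.01 and 0.05 m and x of bracket0 in the frame of tray_floor between -0.091 and 0.091 m and y of bracket0 in the frame of tray_floor between -0.101 and 0.101 m and z of bracket0 in the frame of tray_floor between -0.01 and 0.05 m and x of bracket1 in the frame of tray_floor between -0.091 and 0.091 m and y of bracket1 in the frame of tray_floor between -0.101 and 0.101 m and z of bracket1 in the frame of tray_floor between -0.01 and 0.05 m and x of bracket2 in the frame of tray_floor between -0.091 and 0.091 m and y of bracket2 in the frame of tray_floor between -0.101 and 0.101 m and z of bracket2 in the frame of tray_floor between -0.01 and 0.05 m and x of choke0 in the frame of tray_floor between -0.091 and 0.091 m and y of choke0 in the frame of tray_floor between -0.101 and 0.101 m and z of choke0 in the frame of tray_floor between -0.01 and 0.05 m and x of choke1 in the frame of tray_floor between -0.091 and 0.091 m and y of choke1 in the frame of tray_floor between -0.101 and 0.101 m and z of choke1 in the frame of tray_floor between -0.01 and 0.05 m and angle between block's own z axis and vertical below 0.2 rad), for 0.2 s.
At the end, for the whole second after the job is handed in: Tray fully home (joint above 0.19 of 0.20 m); the block (upright within 0.2 rad), every bracket and every choke present at rest in it: origins within 91 mm (x) and 101 mm (y) of its centre and less than 50 mm above its floor. Vise jaw closed (below 0.006 m) (all of step 2 and value of joint tray above 0.19 m and value of joint vise_jaw below 0.006 m and velocity of joint tray below 0.01 m/s and linear speed of each of block, bracket0, bracket1, bracket2, choke0, choke1 below 0.03 m/s); the robot touches nothing.
It fails at once if the solder spool is pushed more than 4 cm from its place (distance of spool from where it was at the start of the episode above 0.04 m).
It fails at once if the jar is pushed more than 4 cm from its place (distance of jar from where it was at the start of the episode above 0.04 m).
Of bracket0, bracket1, bracket2, choke1 only 2 to 4 are there at a start; the rules pass over those that are not, and their reading is None.
At some moment in a run one of choke0, choke1 may be knocked a few centimetres aside while the robot is not near it.
It also fails if it takes over 208 s, if anything falls off the work surface, if the arm or the gripper's body presses on something with over 40 N, if the wrist force passes 120 N, or if a joint passes its speed limit or range.

## Working session

There is one attempt and no reset: what is moved stays moved. The work goes in short steps, Python scripts to look and compute and a tool call to move; the robot and the scene stay as the last step left them, time stands still between calls to the robot, and variables do not carry over. Pictures are saved under pics/ and viewed, and the job is handed in when it is done.

Besides the shell and the picture viewer there is one more tool, called after "Call:" as name(argument=value, ...) on one line, values as JSON. jog_arm: Moves the arm, as the interface text tells. Its arguments: {"type":"object","properties":{"steps":{"type":"array","items":{"type":"array"}},"fingers":{"type":"number"},"grip_force":{"type":"number"}},"required":["steps"]}

```bash
mkdir -p pics; ls
cat > h.py <<'E'
import numpy as np,cv2
from station import ctrl
from scipy.spatial.transform import Rotation as R
def cam(n):
    i=ctrl.camera_info(n); return np.array(i["K"]),np.array(i["camera_from_world"]),i
def snap(n,f):
    im=ctrl.get_image(n); cv2.imwrite("pics/"+f,im[:,:,::-1]); return im
def ray(ci,u,v):
    K,T=ci[0],ci[1]
    d=np.array([(u-K[0,2])/K[0,0],-(v-K[1,2])/K[1,1],-1.])
    Rt=T[:3,:3]; o=-Rt.T@T[:3,3]; return o,Rt.T@d
def onz(ci,u,v,z):
    o,d=ray(ci,u,v); return o+d*(z-o[2])/d[2]
def proj(ci,p):
    K,T=ci[0],ci[1]; c=T[:3,:3]@np.asarray(p)+T[:3,3]
    return np.array([K[0,0]*c[0]/-c[2]+K[0,2],K[1,1]*-c[1]/-c[2]+K[1,2]])
E
python3 - <<'E'
from h import *
for n in("scene","side","wrist"):
    c=cam(n); print(n,c[2]); snap(n,n+"0.png")
print(ctrl.get_obs())
E
```

```text
pics
scene {'K': array([[379.28634729,   0.        , 320.70254449],
       [  0.        , 379.28634729, 199.54268651],
       [  0.        ,   0.        ,   1.        ]]), 'camera_from_world': array([[ 0.77923532,  0.6267071 , -0.00552469, -0.39654144],
       [-0.52862877,  0.66197084,  0.53136262,  0.23201917],
       [ 0.33666591, -0.41113601,  0.84712646, -1.28076534],
       [ 0.        ,  0.        ,  0.        ,  1.        ]])}
side {'K': array([[462.04263122,   0.        , 324.72085089],
       [  0.        , 462.04263122, 199.83241296],
       [  0.        ,   0.        ,   1.        ]]), 'camera_from_world': array([[-0.99851113, -0.05302802,  0.01278878,  0.52967748],
       [ 0.04408876, -0.64650169,  0.76163754, -0.11767015],
       [-0.03212016,  0.7610674 ,  0.64787707, -1.2545397 ],
       [ 0.        ,  0.        ,  0.        ,  1.        ]])}
wrist {'K': array([[305.49114266,   0.        , 319.92920973],
       [  0.        , 305.49114266, 198.05262745],
       [  0.        ,   0.        ,   1.        ]]), 'camera_from_world': array([[ 0.27547216,  0.96130702, -0.001
[... 158 characters left out ...]
    ,  0.        ,  0.        ,  1.        ]])}
{'t': 0.15, 'q': array([ 1.17401192e+00,  5.32087947e-02,  1.61397907e+00,  2.57875254e-05,
        1.47602777e+00, -1.18989563e-01]), 'dq': array([ 0.00139252, -0.00208019, -0.00529247, -0.00047485, -0.00026753,
       -0.00046757]), 'effort': array([-7.88066529e-06, -3.94240952e+01, -3.70721734e+01, -1.64148400e-04,
        4.57728747e-03, -7.42707272e-06]), 'tool_pos': array([0.17130461, 0.60084269, 0.40374272]), 'tool_rot': array([-4.34900351e-01, -3.11090076e+00,  2.45444331e-03]), 'contact_force': array([-0.04660361,  0.28860145,  0.53801482]), 'wrist_torque': array([-0.02862167, -0.0195616 ,  0.03500886]), 'opening': 0.08519208000186945}
```

View pics/scene0.png

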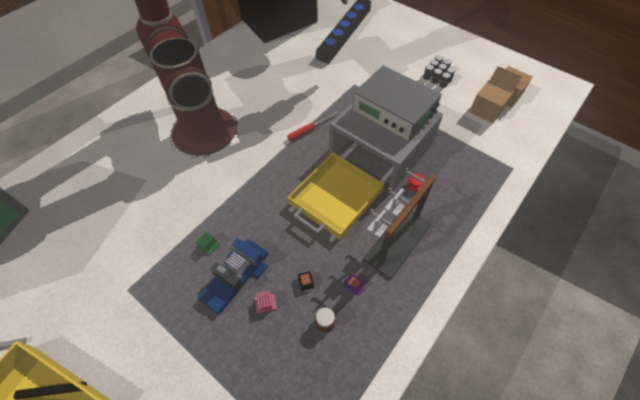

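View pics/side0.png

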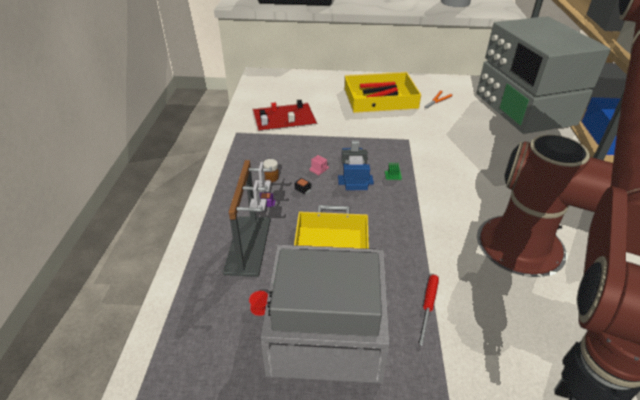

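View pics/wrist0.png

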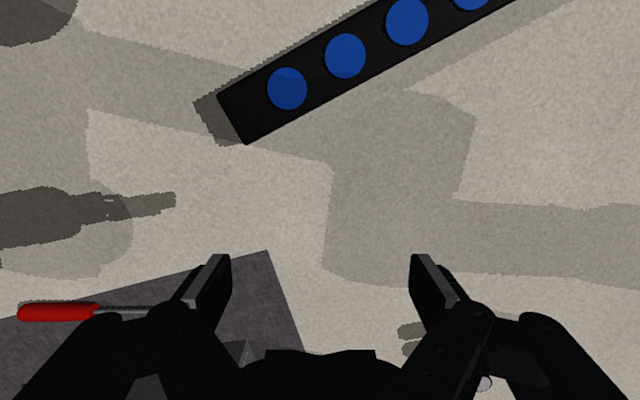

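Run:
```python
from h import *
a=cv2.imread("pics/scene0.png"); b=cv2.imread("pics/side0.png")
A=cv2.resize(a[150:350,180:450],None,fx=2.9,fy=2.9,interpolation=cv2.INTER_CUBIC)
B=cv2.resize(b[130:330,200:430],None,fx=3,fy=3,interpolation=cv2.INTER_CUBIC)
cv2.imwrite("pics/a1.png",A);cv2.imwrite("pics/b1.png",B)
```

```text
(no output)
```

View pics/a1.png

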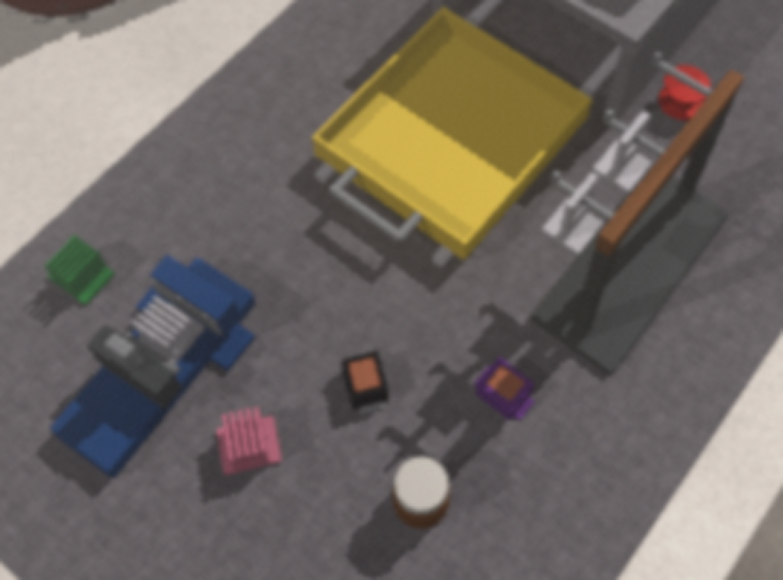

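View pics/b1.png

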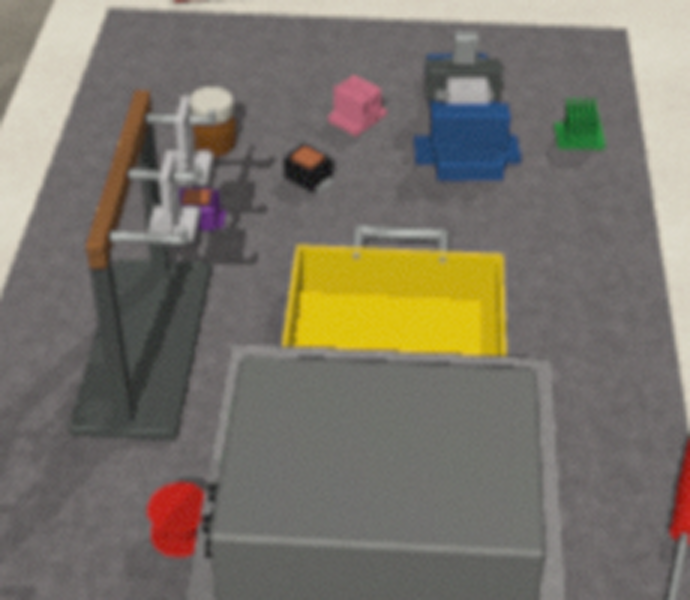

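Run:
```python
from h import *
s=cam("scene");d=cam("side")
def S(u,v,z): return onz(s,u/2.9+180,v/2.9+150,z).round(4)
def D(u,v,z): return onz(d,u/3+200,v/3+130,z).round(4)
print("tray rim scene",[S(*p,.044) for p in[(445,10),(590,100),(465,255),(315,140)]])
print("tray rim side",[D(*p,.044) for p in[(296,247),(504,255)]])
print("handle scene",[S(*p,.043) for p in[(340,182),(405,232)]]," side",[D(*p,.043) for p in[(358,231),(446,234)]])
print("jaw grip top scene",S(120,343,.101)," side",D(466,36,.101))
print("block top scene",S(168,322,.065)," side",D(469,85,.065))
print("choke top",S(365,376,.0295),D(308,157,.0295))
print("stand bar top ends scene",S(738,75,.212),S(605,242,.212)," side",D(140,92,.212),D(97,262,.212))
print("peg tips scene",[S(*p,.208) for p in [(657,60),(608,115),(557,178)]]," side",[D(*p,.208) for p in [(187,100),(210,180-5),(180,237)]])
print("pegs base side scene",[S(*p,.2) for p in [(708,92),(657,150),(605,212)]],[D(*p,.2) for p in [(150,117),(130,174),(110,237)]])
print("jar",S(421,483,.06),D(213,105,.06)); print("spool",S(688,85,.034),D(176,500,.034))
print("pink",S(245,435,.04),"green",S(78,260,.04), "purple",S(508,382,.0295))
print("vise bed far-left corner",S(55,422,.025),S(112,470,.025),"fixed jaw top",S(160,262,.065),S(255,300,.065))
```

```text
tray rim scene [array([0.4246, 0.1679, 0.044 ]), array([0.6096, 0.1674, 0.044 ]), array([ 0.6162, -0.0491,  0.044 ]), array([ 0.4247, -0.0412,  0.044 ])]
tray rim side [array([ 0.6048, -0.0357,  0.044 ]), array([ 0.4141, -0.0376,  0.044 ])]
handle scene [array([ 0.4747, -0.0617,  0.043 ]), array([ 0.5576, -0.0647,  0.043 ])]  side [array([ 0.5494, -0.0629,  0.043 ]), array([ 0.4674, -0.0642,  0.043 ])]
jaw grip top scene [ 0.4573 -0.3158  0.101 ]  side [ 0.4527 -0.311   0.101 ]
block top scene [ 0.4588 -0.2713  0.065 ]  side [ 0.4475 -0.2744  0.065 ]
choke top [ 0.6151 -0.1924  0.0295] [ 0.6076 -0.1877  0.0295]
stand bar top ends scene [0.7383 0.1553 0.212 ] [ 0.7378 -0.0442  0.212 ]  side [ 0.7326 -0.0354  0.212 ] [0.7254 0.1762 0.212 ]
peg tips scene [array([0.6763, 0.1295, 0.208 ]), array([0.6748, 0.0569, 0.208 ]), array([ 0.6763, -0.0184,  0.208 ])]  side [array([ 0.6926, -0.0323,  0.208 ]), array([0.659, 0.066, 0.208]), array([0.6708, 0.1405, 0.208 ])]
pegs base side scene [array([0.7255, 0.1337, 0.2   ]), array([0.7226, 0.0582, 0.2   ]), array([ 0.7212, -0.016 ,  0.2   ])] [array([ 0.722, -0.017,  0.2  ]), array([0.7245, 0.0593, 0.2   ]), array([0.7254, 0.1352, 0.2   ])]
jar [ 0.7166 -0.241   0.06  ] [ 0.7077 -0.2277  0.06  ]
spool [0.6749 0.2521 0.034 ] [0.6701 0.2489 0.034 ]
pink [ 0.572  -0.2985  0.04  ] green [ 0.3381 -0.2755  0.04  ] purple [ 0.7167 -0.118   0.0295]
vise bed far-left corner [ 0.4308 -0.3911  0.025 ] [ 0.5    -0.3887  0.025 ] fixed jaw top [ 0.4116 -0.2349  0.065 ] [ 0.5039 -0.2086  0.065 ]
```

```bash
cat >> h.py <<'E'
def st():
    o=ctrl.get_obs(); M=R.from_rotvec(o["tool_rot"]).as_matrix(); p=np.array(o["tool_pos"])
    return o,M,p
def go(x=None,y=None,zg=None,yaw=None):
    """zg: grasp point height; yaw: deg of tool y axis in world xy (mod 180)"""
    o,M,p=st(); g=p+M@[0,0,.155]
    t=np.array([g[i] if v is None else v for i,v in enumerate((x,y,zg))])
    cur=np.degrees(np.arctan2(M[1,1],M[0,1]))
    print("t %.2f grasp %s yaw %.1f q6 %.2f op %.4f F %s"%(o["t"],g.round(4),cur,o["q"][5],o["opening"],np.round(o["contact_force"],1)))
    if yaw is None: yaw=cur
    dy=(yaw-cur+90)%180-90
    c,s=np.cos(np.radians(cur+dy)),np.sin(np.radians(cur+dy))
    yv=np.array([c,s,0]); zv=np.array([0,0,-1.]); Mt=np.stack([np.cross(yv,zv),yv,zv],1)
    print("rot(tool,deg)",np.degrees(R.from_matrix(M.T@Mt).as_rotvec()).round(1))
    print("shift now-frame cm",(M.T@(t-g)*100).round(2)," after-rot frame",(Mt.T@(t-.155*zv-p)*100).round(2))
E
python3 - <<'E'
from h import *
print(st()[1].round(3)); go(.455,-.31,.2,90)
c=cam("wrist");o,M,p=st(); T=c[1]; co=-T[:3,:3].T@T[:3,3]; print("cam in tool",(M.T@(co-p)).round(4)); print((T[:3,:3]@M).round(3))
E
```

```text
[[-0.962  0.274 -0.001]
 [ 0.274  0.962 -0.001]
 [ 0.    -0.002 -1.   ]]
t 0.15 grasp [0.1712 0.6006 0.2487] yaw 74.1 q6 -0.12 op 0.0852 F [-0.   0.3  0.5]
rot(tool,deg) [ -0.1  -0.  -15.9]
shift now-frame cm [-52.27 -79.78   4.99]  after-rot frame [-28.37 -91.08   4.87]
cam in tool [0.0778 0.0002 0.0298]
[[-0.001  1.     0.   ]
 [ 0.953  0.001  0.303]
 [ 0.303  0.    -0.953]]
```

Call:
jog_arm(steps=[[[0,-4,0],[0,0,-8]],[[-1,-4,0],[0,0,-8]],[[-2,-4.5,0],[0,0,0]],[[-2,-4.5,0],[0,0,0]],[[-2,-4.5,0],[0,0,0]],[[-2,-4.5,0],[0,0,0]],[[-2,-4.5,0],[0,0,0]],[[-2,-4.5,0],[0,0,0]]])

```text
t: 0.95
tool_pos: [0.2878, 0.2483, 0.3991]
tool_rot: [0.041, -3.138, 0.013]
contact_force: [0.7, 0.2, 0.3]
opening: 0.0856
```

```bash
python3 -c "
from h import *
go(.45,-.26,.25,90)"
```

```text
t 0.95 grasp [0.2873 0.247  0.2441] yaw 91.5 q6 -1.08 op 0.0856 F [0.7 0.2 0.3]
rot(tool,deg) [-0.5 -0.2  1.5]
shift now-frame cm [-14.94 -51.11  -0.22]  after-rot frame [-16.22 -50.83  -0.59]
```

Call:
jog_arm(steps=[[[-3,-3.5,0],[0,0,1.5]],[[-3,-4,0],[0,0,0]],[[-3,-4,0],[0,0,0]],[[-3,-4,0],[0,0,0]],[[-2,-4.5,0],[0,0,0]],[[-1,-4.8,0],[0,0,0]],[[-1,-4.8,0],[0,0,0]],[[0,-5,0],[0,0,0]]])

```text
t: 1.75
tool_pos: [0.4473, -0.1035, 0.4005]
tool_rot: [0.002, 3.139, -0.008]
contact_force: [1.5, 0.6, 0.1]
opening: 0.0857
```

```bash
python3 -c "
from h import *
go(.45,-.26,.25,90)"
```

```text
t 1.75 grasp [ 0.4477 -0.1043  0.2455] yaw 89.9 q6 -1.96 op 0.0857 F [1.5 0.6 0.1]
rot(tool,deg) [-0.3  0.1 -0.1]
shift now-frame cm [ -0.25 -15.57  -0.36]  after-rot frame [ -0.27 -15.65  -0.45]
```

Call:
jog_arm(steps=[[[0,-4.5,0],[0,0,0]],[[0,-4.5,0],[0,0,0]],[[0,-4,-1],[0,0,0]],[[0,-2.5,0],[0,0,0]],[[0,0,0],[0,0,0]],[[0,0,0],[0,0,0]]])

```text
t: 2.35
tool_pos: [0.4441, -0.2706, 0.4093]
tool_rot: [-0.017, -3.141, 0.006]
contact_force: [0.5, -0.0, 0.2]
opening: 0.0853
```

```bash
python3 -c "
from h import *
go(.45,-.26,.25,90)
c=cam('wrist'); np.savez('w1.npz',K=c[0],T=c[1]); snap('wrist','w1.png')"
```

```text
t 2.35 grasp [ 0.4441 -0.2711  0.2543] yaw 89.4 q6 -2.25 op 0.0853 F [ 0.5 -0.   0.2]
rot(tool,deg) [-0.2 -0.  -0.6]
shift now-frame cm [-0.58  1.12  0.43]  after-rot frame [-0.59  1.06  0.43]
```

View pics/w1.png

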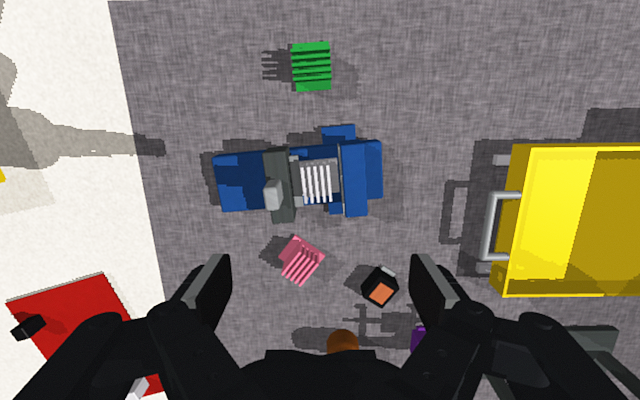

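Run:
```python
from h import *
a=cv2.imread("pics/w1.png")
cv2.imwrite("pics/w1a.png",cv2.resize(a[115:230,200:400],None,fx=4,fy=4,interpolation=cv2.INTER_CUBIC))
cv2.imwrite("pics/w1b.png",cv2.resize(a[250:320,330:430],None,fx=6,fy=6,interpolation=cv2.INTER_CUBIC))
```

```text
(no output)
```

View pics/w1a.png

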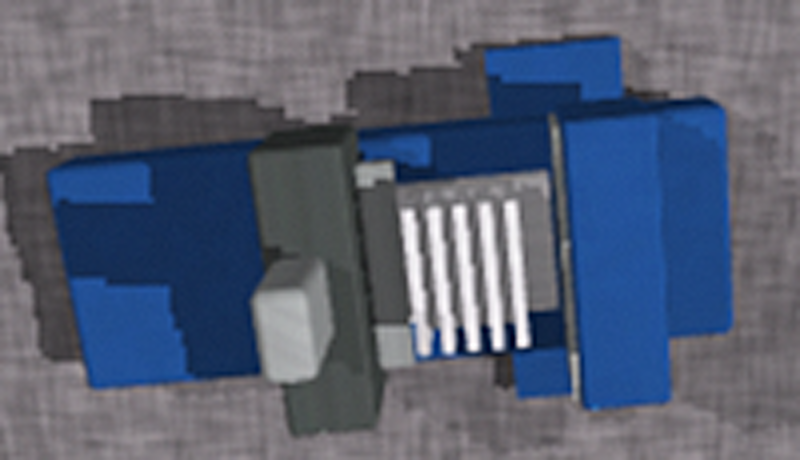

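View pics/w1b.png

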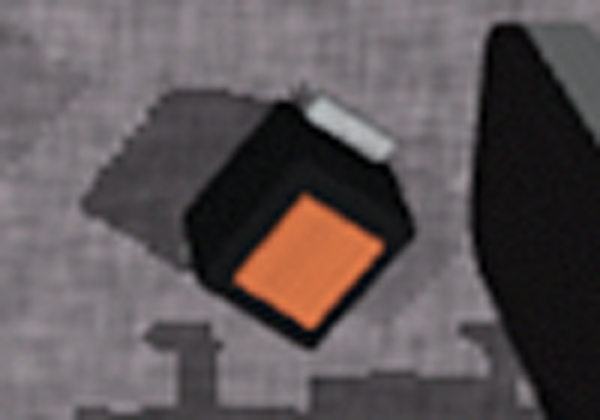

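Run:
```python
from h import *
f=np.load("w1.npz"); c=(f["K"],f["T"])
W=lambda u,v,z: onz(c,u/4+200,v/4+115,z)[:2].round(4)
V=lambda u,v,z: onz(c,u/6+330,v/6+250,z)[:2].round(4)
print("post",W(255,300,.101),W(302,297,.101),W(312,380,.101),W(264,383,.101),"ctr",W(283,340,.101))
fj=[W(565,120,.065),W(660,112,.065),W(668,400,.065),W(583,408,.065)]; print("fixed jaw",fj,np.mean(fj,0))
print("jaw dir",np.degrees(np.arctan2(*(fj[3]-fj[0])[::-1])),np.degrees(np.arctan2(*(fj[2]-fj[1])[::-1])))
bl=[W(400,207,.065),W(522,200,.065),W(530,347,.065),W(418,354,.065)]; print("block fins",bl,np.mean(bl,0))
bed=[W(50,172,.025),W(92,387,.025)]; print("bed end",bed,np.mean(bed,0))
ch=[V(305,193,.0295),V(385,245,.0295),V(313,330,.0295),V(233,277,.0295)]; print("choke label",ch,np.mean(ch,0))
for i in range(4): e=ch[(i+1)%4]-ch[i]; print(np.hypot(*e).round(4),np.degrees(np.arctan2(e[1],e[0])).round(1))
print("choke top corners",[V(*p,.0295) for p in[(190,280-60),(285,102),(412,228),(310,348)]], "ear",V(312,100,.005),V(395,160,.005))
print("tray",[onz(c,u,v,.044)[:2].round(4) for u,v in[(514,144),(504,297)]],"handle",[onz(c,u,v,.043)[:2].round(4) for u,v in[(489,193),(484,258)]])
```

```text
post [ 0.4463 -0.325 ] [ 0.4457 -0.3138] [ 0.4666 -0.3125] [ 0.4673 -0.3242] ctr [ 0.4564 -0.3189]
fixed jaw [array([ 0.4097, -0.2495]), array([ 0.4079, -0.2253]), array([ 0.4865, -0.2205]), array([ 0.4886, -0.2438])] [ 0.448175 -0.234775]
jaw dir 4.13206025495261 3.494638927253336
block fins [array([ 0.4318, -0.2925]), array([ 0.4303, -0.2605]), array([ 0.4708, -0.2584]), array([ 0.4724, -0.2889])] [ 0.451325 -0.275075]
bed end [array([ 0.4285, -0.3975]), array([ 0.4956, -0.3925])] [ 0.46205 -0.395  ]
choke label [array([ 0.5948, -0.1936]), array([ 0.6082, -0.1752]), array([ 0.6303, -0.19  ]), array([ 0.6162, -0.2086])] [ 0.612375 -0.19185 ]
0.0228 53.9
0.0266 -33.8
0.0233 -127.2
0.0261 145.0
choke top corners [array([ 0.6014, -0.2186]), array([ 0.5722, -0.1989]), array([ 0.6039, -0.1695]), array([ 0.6351, -0.1905])] ear [ 0.5861 -0.1878] [ 0.6021 -0.1677]
tray [array([ 0.4137, -0.0602]), array([ 0.6087, -0.038 ])] handle [array([ 0.4695, -0.0781]), array([ 0.553 , -0.0713])]
```

```bash
python3 -c "
from h import *
go(.457,-.319,.09,93.5)"
```

```text
t 2.40 grasp [ 0.4441 -0.2708  0.2542] yaw 89.4 q6 -2.25 op 0.0855 F [-0.6  0.6  0.5]
rot(tool,deg) [-0.2 -0.  -4.1]
shift now-frame cm [-1.35 -4.74 16.44]  after-rot frame [-0.99 -4.95 16.42]
```

Call:
jog_arm(steps=[[[0,0,0],[0,0,-4.1]],[[-1,-3,2],[0,0,0]],[[0,-2,4],[0,0,0]],[[0,0,4],[0,0,0]],[[0,0,3],[0,0,0]],[[0,0,0],[0,0,0]]])

```text
t: 3.0
tool_pos: [0.4604, -0.3139, 0.2781]
tool_rot: [-0.118, 3.135, -0.01]
contact_force: [-0.1, 0.8, -1.0]
opening: 0.0856
```

```bash
python3 -c "
from h import *
go(.457,-.319,.09,93.5)
snap('wrist','w2.png')"
```

```text
t 3.00 grasp [ 0.4612 -0.3148  0.1231] yaw 94.3 q6 -2.38 op 0.0856 F [-0.1  0.8 -1. ]
rot(tool,deg) [-0.4  0.2  0.8]
shift now-frame cm [ 0.46 -0.36  3.31]  after-rot frame [ 0.37 -0.49  3.31]
```

View pics/w2.png

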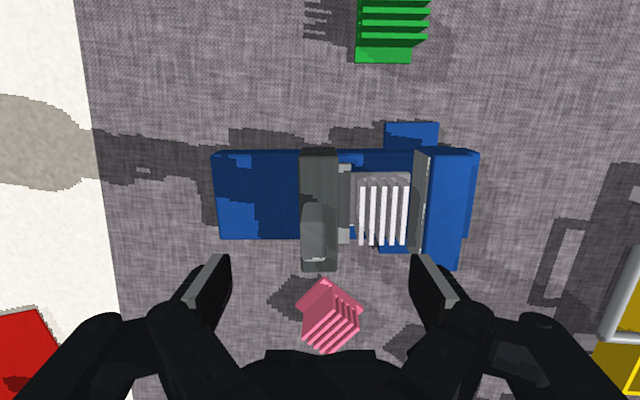

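Call:
jog_arm(steps=[[[0.4,-0.4,1.5],[-0.4,0.2,0.3]],[[0,0,1.8],[0,0,0]],[[0,0,0],[0,0,0]]])

```text
t: 3.35
tool_pos: [0.4594, -0.3188, 0.2519]
tool_rot: [-0.114, 3.13, -0.012]
contact_force: [-0.9, -0.1, -0.8]
opening: 0.0856
```

Call:
jog_arm(steps=[[[0,0,0],[0,0,0]],[[0,0,0],[0,0,0]],[[0,0,0],[0,0,0]],[[0,0,0],[0,0,0]],[[0,0,0],[0,0,0]],[[0,0,0],[0,0,0]],[[0,0,0],[0,0,0]],[[0,0,0],[0,0,0]]], fingers=-1, grip_force=40)

```text
t: 4.15
tool_pos: [0.4608, -0.3195, 0.2579]
tool_rot: [-0.115, 3.123, -0.019]
contact_force: [-0.5, 0.4, 0.5]
opening: 0.0126
```

```bash
python3 -c "
from h import *
go(.457,-.319,.09,94)"
```

```text
t 4.15 grasp [ 0.4633 -0.3213  0.103 ] yaw 94.2 q6 -2.39 op 0.0126 F [-0.5  0.4  0.5]
rot(tool,deg) [-0.7  0.9  0.2]
shift now-frame cm [0.64 0.29 1.28]  after-rot frame [0.38 0.08 1.29]
```

Call:
jog_arm(steps=[[[0,-0.8,0],[0,0,0]],[[0,-0.8,0],[0,0,0]],[[0,-0.8,0],[0,0,0]],[[0,-0.8,0],[0,0,0]],[[0,-0.8,0],[0,0,0]],[[0,-0.8,0],[0,0,0]],[[0,-0.8,0],[0,0,0]],[[0,0,0],[0,0,0]]])

```text
t: 4.95
tool_pos: [0.4659, -0.3704, 0.2578]
tool_rot: [-0.118, 3.129, 0.032]
contact_force: [-1.1, -4.1, -1.3]
opening: 0.0128
```

```bash
python3 -c "
from h import *
go(.457,-.319,.09,94)
snap('wrist','w3.png')"
```

```text
t 4.95 grasp [ 0.4673 -0.3672  0.1028] yaw 94.3 q6 -2.45 op 0.0128 F [-1.1 -4.1 -1.3]
rot(tool,deg) [1.2 0.6 0.3]
shift now-frame cm [0.68 4.85 1.38]  after-rot frame [0.53 5.19 1.28]
```

View pics/w3.png

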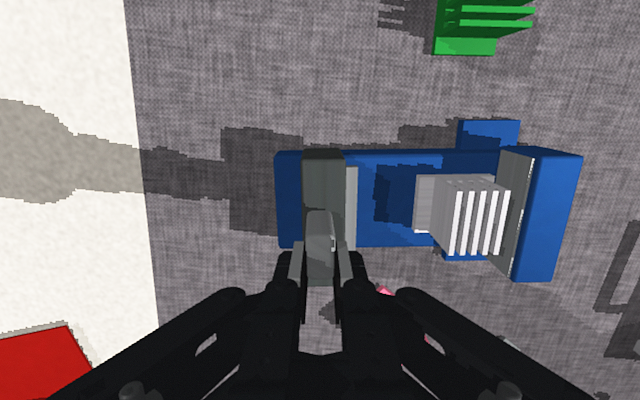

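Call:
jog_arm(steps=[[[0,0,0],[0,0,0]],[[0,0,0],[0,0,0]],[[0,0,0],[0,0,0]],[[0,0,0],[0,0,0]],[[0,0,-3],[0,0,0]],[[0,0,-3],[0,0,8.5]],[[0,2,-3],[0,0,8.5]],[[0,2,0],[0,0,8.5]]], fingers=1)

```text
t: 5.8
tool_pos: [0.4701, -0.3349, 0.3501]
tool_rot: [0.595, 3.08, 0.031]
contact_force: [0.9, -0.4, 0.0]
opening: 0.0853
```

Call:
jog_arm(steps=[[[0,0,0],[0,0,8.5]],[[0,0,0],[0,0,8.5]],[[0,0,0],[0,0,8.5]],[[0,0,0],[0,0,8.5]],[[0,0,0],[0,0,8.5]],[[0,0,0],[0,0,8.5]],[[0,0,0],[0,0,5]],[[0,0,0],[0,0,0]]])

```text
t: 6.6
tool_pos: [0.4706, -0.3335, 0.3535]
tool_rot: [1.989, 2.429, 0.03]
contact_force: [0.1, 0.4, 0.1]
opening: 0.0853
```

```bash
python3 -c "
from h import *
go(.451,-.2752,.15,4)"
```

```text
t 6.60 grasp [ 0.4727 -0.3315  0.1985] yaw 11.4 q6 -0.95 op 0.0853 F [0.1 0.4 0.1]
rot(tool,deg) [ 0.9 -0.7  7.4]
shift now-frame cm [ 5.89 -1.09  4.9 ]  after-rot frame [ 5.96 -1.55  4.85]
```

Call:
jog_arm(steps=[[[0,0,0],[0.9,-0.7,7.4]],[[4,-1,0],[0,0,0]],[[2,-0.5,3],[0,0,0]],[[0,0,1.5],[0,0,0]],[[0,0,0],[0,0,0]]])

```text
t: 7.1
tool_pos: [0.4514, -0.2748, 0.3081]
tool_rot: [2.138, 2.297, -0.003]
contact_force: [0.6, 0.2, 0.3]
opening: 0.0854
```

```bash
python3 -c "
from h import *
go(.451,-.2752,.05,4)
snap('wrist','w4.png')"
```

```text
t 7.10 grasp [ 0.4516 -0.2754  0.1531] yaw 4.1 q6 -0.76 op 0.0854 F [0.6 0.2 0.3]
rot(tool,deg) [0.1 0.2 0.1]
shift now-frame cm [ 0.07 -0.07 10.31]  after-rot frame [-0.04 -0.04 10.31]
```

View pics/w4.png

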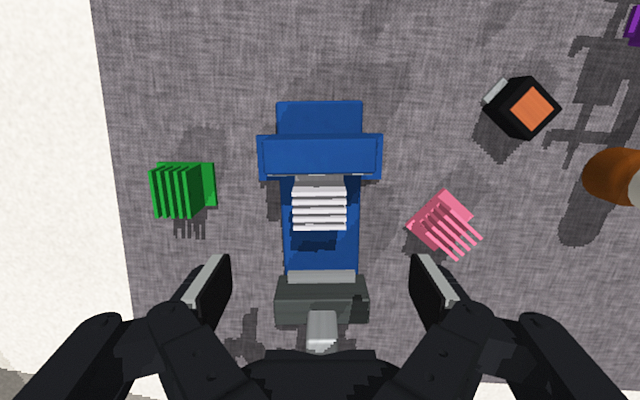

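Call:
jog_arm(steps=[[[0,0,4],[0,0,0]],[[0,0,4],[0,0,0]],[[0,0,2],[0,0,0]],[[0,0,0],[0,0,0]]])

```text
t: 7.55
tool_pos: [0.4559, -0.2816, 0.2132]
tool_rot: [2.128, 2.286, -0.003]
contact_force: [0.9, -0.1, -0.8]
opening: 0.0853
```

```bash
python3 -c "
from h import *
go(.451,-.2752,.048,4)"
```

```text
t 7.55 grasp [ 0.4578 -0.2838  0.0582] yaw 4.1 q6 -0.76 op 0.0853 F [ 0.9 -0.1 -0.8]
rot(tool,deg) [0.6 0.8 0.1]
shift now-frame cm [ 0.92 -0.63  1.  ]  after-rot frame [ 0.67 -0.44  1.02]
```

Call:
jog_arm(steps=[[[0.7,-0.45,0],[0.6,0.8,0]],[[0,0,1],[0,0,0]],[[0,0,0],[0,0,0]]])

```text
t: 7.85
tool_pos: [0.4524, -0.2771, 0.207]
tool_rot: [2.136, 2.294, 0.001]
contact_force: [-0.7, 0.1, 0.5]
opening: 0.0853
```

```bash
python3 -c "
from h import *
go(.451,-.2752,.048,4)"
```

```text
t 7.85 grasp [ 0.4532 -0.2778  0.052 ] yaw 4.1 q6 -0.76 op 0.0853 F [-0.7  0.1  0.5]
rot(tool,deg) [0.3 0.3 0.1]
shift now-frame cm [ 0.27 -0.21  0.4 ]  after-rot frame [ 0.2  -0.13  0.4 ]
```

Call:
jog_arm(steps=[[[0.2,-0.2,0.4],[0.3,0.3,0]],[[0,0,0],[0,0,0]],[[0,0,0],[0,0,0]],[[0,0,0],[0,0,0]],[[0,0,0],[0,0,0]],[[0,0,0],[0,0,0]],[[0,0,0],[0,0,0]],[[0,0,0],[0,0,0]]], fingers=-1, grip_force=60)

```text
t: 8.65
tool_pos: [0.4511, -0.2758, 0.2055]
tool_rot: [2.138, 2.297, 0.0]
contact_force: [1.0, -0.1, -1.4]
opening: 0.0392
```

```bash
python3 -c "
from h import *
go(.451,-.2752,.048,4)"
```

```text
t 8.65 grasp [ 0.4516 -0.2762  0.0505] yaw 4.1 q6 -0.76 op 0.0392 F [ 1.  -0.1 -1.4]
rot(tool,deg) [0.2 0.2 0.1]
shift now-frame cm [ 0.11 -0.05  0.25]  after-rot frame [ 0.06 -0.01  0.25]
```

Call:
jog_arm(steps=[[[0,0,-1],[0,0,0]],[[0,0,-2],[0,0,0]],[[0,0,-3],[0,0,0]],[[0,0,-4],[0,0,0]],[[0,0,-4],[0,0,0]],[[2,0,-3],[0,0,0]],[[3.5,0,0],[0,0,0]],[[3.5,0,0],[0,0,0]]])

```text
t: 9.45
tool_pos: [0.4419, -0.1849, 0.3806]
tool_rot: [-2.143, -2.288, 0.001]
contact_force: [0.4, -0.6, -3.8]
opening: 0.0391
```

Call:
jog_arm(steps=[[[3.5,0,0],[0,0,0]],[[3.5,0,0],[0,0,0]],[[3,0.5,0],[0,0,4]],[[0,0,0],[0,0,0]],[[0,0,0],[0,0,0]]])

```text
t: 9.95
tool_pos: [0.4375, -0.0773, 0.3818]
tool_rot: [-2.219, -2.214, -0.001]
contact_force: [0.3, -0.4, -3.5]
opening: 0.0392
```

```bash
python3 -c "
from h import *
go(.47,.0,.15,0)
c=cam('wrist'); np.savez('w5.npz',K=c[0],T=c[1]); snap('wrist','w5.png')"
```

```text
t 9.95 grasp [ 0.4368 -0.0765  0.2268] yaw -0.1 q6 -0.34 op 0.0392 F [ 0.3 -0.4 -3.5]
rot(tool,deg) [-0.3 -0.3 -0.1]
shift now-frame cm [7.62 3.34 7.7 ]  after-rot frame [7.73 3.25 7.68]
```

View pics/w5.png

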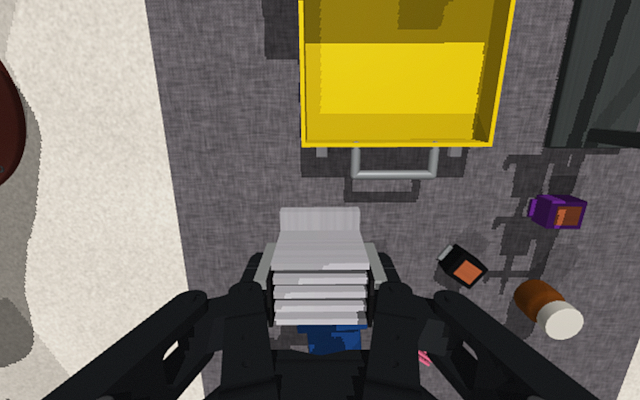

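Run:
```python
from h import *
f=np.load("w5.npz"); c=(f["K"],f["T"])
for p in[(302,146),(493,147),(299,0),(515,0)]: print("rim",onz(c,*p,.044)[:2].round(4))
for p in[(353,176),(437,177)]: print("handle",onz(c,*p,.042)[:2].round(4))
ch=[(463,259),(487,270),(477,285),(452,275)]
print("choke",onz(c,470,272,.0295)[:2].round(4))
```

```text
rim [ 0.4179 -0.0408]
rim [ 0.6095 -0.0425]
rim [0.418  0.0869]
rim [0.6076 0.086 ]
handle [ 0.4702 -0.0723]
handle [ 0.5576 -0.0736]
choke [ 0.6146 -0.1932]
```

Call:
jog_arm(steps=[[[4,3,0],[0,0,0]],[[4,1.8,2],[0,0,0]],[[0,0,4],[0,0,0]],[[0,0,4],[0,0,0]],[[0,0,2],[0,0,0]],[[0,0,0],[0,0,0]],[[0,0,0],[0,0,0]]])

```text
t: 10.7
tool_pos: [0.4893, -0.002, 0.2602]
tool_rot: [-2.235, -2.204, -0.002]
contact_force: [0.1, -0.8, -3.5]
opening: 0.0391
```

```bash
python3 -c "
from h import *
go(.485,.005,.042,0)"
```

```text
t 10.70 grasp [ 0.4891 -0.0015  0.1052] yaw -0.8 q6 -0.14 op 0.0391 F [ 0.1 -0.8 -3.5]
rot(tool,deg) [-0.1 -0.2 -0.8]
shift now-frame cm [ 0.63 -0.42  6.32]  after-rot frame [ 0.7  -0.43  6.32]
```

Call:
jog_arm(steps=[[[0.6,-0.4,2],[0,0,-0.8]],[[0,0,2],[0,0,0]],[[0,0,1.2],[0,0,0]],[[0,0,0],[0,0,0]]])

```text
t: 11.1
tool_pos: [0.4892, 0.0014, 0.2144]
tool_rot: [2.219, 2.213, 0.013]
contact_force: [0.0, -0.5, -3.4]
opening: 0.0392
```

```bash
python3 -c "
from h import *
go(.485,.005,.042,0)"
```

```text
t 11.10 grasp [0.491  0.0015 0.0594] yaw -0.1 q6 -0.15 op 0.0392 F [ 0.  -0.5 -3.4]
rot(tool,deg) [ 0.6 -0.  -0.1]
shift now-frame cm [ 0.35 -0.62  1.73]  after-rot frame [ 0.36 -0.42  1.74]
```

Call:
jog_arm(steps=[[[0.3,-0.4,0.8],[0.5,0,0]],[[0,0,0.6],[0,0,0]],[[0,0,0],[0,0,0]]])

```text
t: 11.4
tool_pos: [0.4869, 0.0039, 0.2029]
tool_rot: [2.221, 2.214, 0.008]
contact_force: [-1.3, 0.4, -3.8]
opening: 0.0393
```

```bash
python3 -c "
from h import *
go(.485,.005,.041,0)"
```

```text
t 11.40 grasp [0.488  0.0039 0.0479] yaw -0.2 q6 -0.14 op 0.0393 F [-1.3  0.4 -3.8]
rot(tool,deg) [ 0.4  0.  -0.2]
shift now-frame cm [ 0.11 -0.31  0.69]  after-rot frame [ 0.11 -0.19  0.69]
```

Call:
jog_arm(steps=[[[0,-0.2,0.4],[0.4,0,0]],[[0,0,0.3],[0,0,0]],[[0,0,0],[0,0,0]],[[0,0,0.1],[0,0,0]],[[0,0,0],[0,0,0]]])

```text
t: 11.9
tool_pos: [0.4853, 0.0039, 0.1954]
tool_rot: [2.224, 2.217, 0.001]
contact_force: [0.3, 0.3, -4.4]
opening: 0.0395
```

```bash
python3 -c "
from h import *
go(.485,.005,.0395,0)"
```

```text
t 11.90 grasp [0.4857 0.0038 0.0404] yaw -0.2 q6 -0.14 op 0.0395 F [ 0.3  0.3 -4.4]
rot(tool,deg) [ 0.1  0.  -0.2]
shift now-frame cm [ 0.12 -0.07  0.09]  after-rot frame [ 0.11 -0.03  0.09]
```

Within 1 mm of the floor; release and lift, opening to about 62 mm.

Call:
jog_arm(steps=[[[0,0,0],[0,0,0]],[[0,0,0],[0,0,0]],[[0,0,0],[0,0,0]],[[0,0,0],[0,0,0]],[[0,0,-1.5],[0,0,0]],[[0,0,-3],[0,0,0]],[[0,0,-4],[0,0,0]],[[0,0,-4],[0,0,0]]], fingers=0.45)

```text
t: 12.7
tool_pos: [0.4842, 0.004, 0.3207]
tool_rot: [-2.222, -2.214, 0.006]
contact_force: [0.8, -0.1, -0.1]
opening: 0.0618
```

```bash
python3 -c "
from h import *
go(.6135,-.1925,.15,52)
snap('wrist','w6.png')"
```

```text
t 12.70 grasp [0.4833 0.0041 0.1657] yaw -0.2 q6 -0.14 op 0.0618 F [ 0.8 -0.1 -0.1]
rot(tool,deg) [ -0.3  -0.2 -52.2]
shift now-frame cm [-19.62  13.1    1.48]  after-rot frame [-22.29  -7.53   1.57]
```

View pics/w6.png

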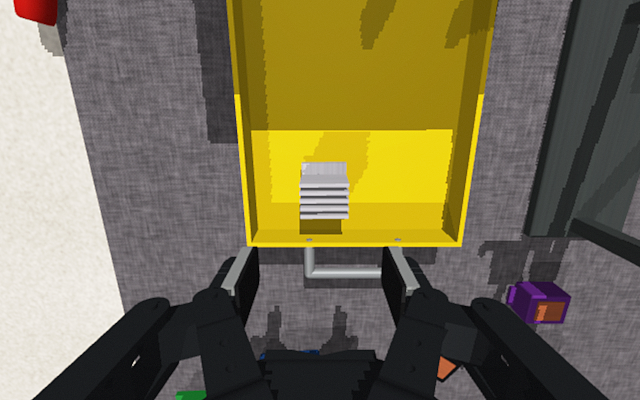

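Call:
jog_arm(steps=[[[0,0,0],[0,0,-8.5]],[[0,0,0],[0,0,-8.5]],[[0,0,0],[0,0,-8.5]],[[0,0,0],[0,0,-8.5]],[[0,0,0],[0,0,-8.5]],[[0,0,0],[0,0,-8.5]],[[0,0,0],[0,0,-4]],[[-4.5,-1.5,0],[0,0,0]]], fingers=1)

```text
t: 13.55
tool_pos: [0.516, -0.0319, 0.3367]
tool_rot: [0.906, 2.986, 0.007]
contact_force: [1.2, 0.5, 1.0]
opening: 0.0855
```

Call:
jog_arm(steps=[[[-4.5,-1.5,0],[0,0,0]],[[-4.5,-1.5,0],[0,0,0]],[[-3,-1,0],[0,0,0]],[[0,0,0],[0,0,0]],[[0,0,0],[0,0,0]]])

```text
t: 14.05
tool_pos: [0.5981, -0.1388, 0.3391]
tool_rot: [0.908, 2.981, 0.006]
contact_force: [0.3, -0.7, -0.9]
opening: 0.0852
```

```bash
python3 -c "
from h import *
go(.6135,-.1925,.12,53)
c=cam('wrist'); np.savez('w7.npz',K=c[0],T=c[1]); snap('wrist','w7.png')"
```

```text
t 14.05 grasp [ 0.6021 -0.1393  0.1842] yaw 56.1 q6 -1.33 op 0.0852 F [ 0.3 -0.7 -0.9]
rot(tool,deg) [0.7 1.3 3.1]
shift now-frame cm [-3.76 -3.86  6.46]  after-rot frame [-4.46 -3.37  6.41]
```

View pics/w7.png

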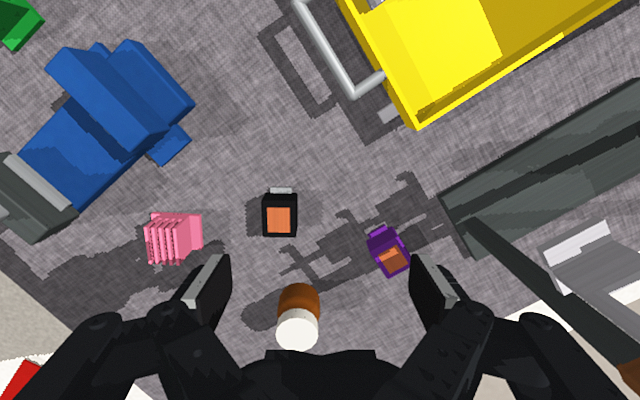

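Run:
```python
from h import *
f=np.load("w7.npz"); c=(f["K"],f["T"])
P=np.array([onz(c,*p,.0295)[:2] for p in[(267,207),(289,206),(291,235),(267,236)]]); print(P.round(4),P.mean(0))
for i in range(4): e=P[(i+1)%4]-P[i]; print(np.hypot(*e).round(4),np.degrees(np.arctan2(e[1],e[0])).round(1))
e=onz(c,291,188,.005)-onz(c,271,189,.005); print("ear",np.hypot(*e[:2]),np.degrees(np.arctan2(e[1],e[0])))
m=P.mean(0); go(m[0],m[1],.1,54)
```

```text
[[ 0.5943 -0.1938]
 [ 0.6055 -0.1756]
 [ 0.6318 -0.1921]
 [ 0.6192 -0.2126]] [ 0.61270182 -0.19353581]
0.0214 58.6
0.0311 -32.1
0.0241 -121.6
0.0311 142.8
ear 0.020733651167729544 58.838307849597086
t 14.10 grasp [ 0.602  -0.1391  0.1843] yaw 56.2 q6 -1.33 op 0.0855 F [0.1 0.9 0.3]
rot(tool,deg) [0.7 1.4 2.1]
shift now-frame cm [-3.72 -4.02  8.47]  after-rot frame [-4.43 -3.59  8.42]
```

Yaw ≈56°, so I keep it.

Call:
jog_arm(steps=[[[-2.5,-2,2],[0.7,1.3,0]],[[-1.8,-1.8,3],[0,0,0]],[[0,0,3],[0,0,0]],[[0,0,0],[0,0,0]]])

```text
t: 14.5
tool_pos: [0.6126, -0.1911, 0.2603]
tool_rot: [0.905, 3.004, -0.001]
contact_force: [-0.3, 0.8, -0.2]
opening: 0.0856
```

```bash
python3 -c "
from h import *
go(.6127,-.1933,.021,56)"
```

```text
t 14.50 grasp [ 0.6132 -0.1914  0.1053] yaw 56.5 q6 -1.40 op 0.0856 F [-0.3  0.8 -0.2]
rot(tool,deg) [0.  0.2 0.5]
shift now-frame cm [-0.03 -0.19  8.43]  after-rot frame [-0.13 -0.18  8.43]
```

Call:
jog_arm(steps=[[[0,-0.2,3],[0,0,0.4]],[[0,0,2],[0,0,0]],[[0,0,1.5],[0,0,0]],[[0,0,0],[0,0,0]]])

```text
t: 14.9
tool_pos: [0.6124, -0.1892, 0.1994]
tool_rot: [0.907, 2.997, -0.002]
contact_force: [-0.2, 0.1, -0.0]
opening: 0.0856
```

```bash
python3 -c "
from h import *
go(.6127,-.1933,.021,56)
snap('wrist','w8.png')"
```

```text
t 14.90 grasp [ 0.6139 -0.1898  0.0444] yaw 56.3 q6 -1.40 op 0.0856 F [-0.2  0.1 -0. ]
rot(tool,deg) [0.1 0.6 0.3]
shift now-frame cm [-0.07 -0.36  2.34]  after-rot frame [-0.25 -0.32  2.34]
```

View pics/w8.png

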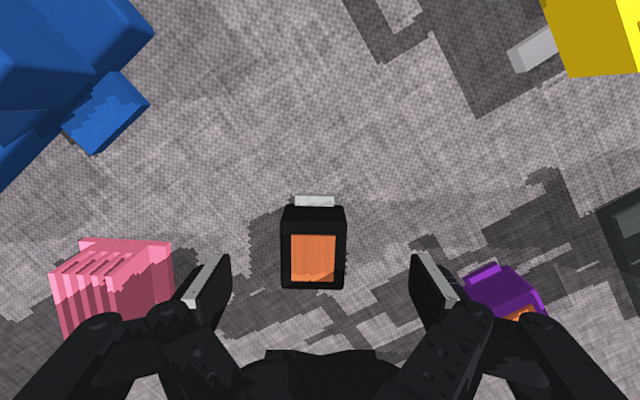

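Call:
jog_arm(steps=[[[-0.2,-0.3,0.8],[0,0.6,0.3]],[[0,0,1],[0,0,0]],[[0,0,0.4],[0,0,0]],[[0,0,0],[0,0,0]]])

```text
t: 15.35
tool_pos: [0.6153, -0.1936, 0.1825]
tool_rot: [0.914, 2.995, 0.001]
contact_force: [-0.7, -0.4, -0.9]
opening: 0.0853
```

```bash
python3 -c "
from h import *
go(.6127,-.1933,.021,56)"
```

```text
t 15.35 grasp [ 0.6168 -0.1939  0.0275] yaw 56.1 q6 -1.40 op 0.0853 F [-0.7 -0.4 -0.9]
rot(tool,deg) [0.2 0.5 0.1]
shift now-frame cm [ 0.38 -0.18  0.65]  after-rot frame [ 0.23 -0.12  0.65]
```

Call:
jog_arm(steps=[[[0.2,-0.1,0.7],[0,0.5,0]],[[0,0,0],[0,0,0]],[[0,0,0],[0,0,0]],[[0,0,0],[0,0,0]],[[0,0,0],[0,0,0]],[[0,0,0],[0,0,0]],[[0,0,0],[0,0,0]]], fingers=-1, grip_force=50)

```text
t: 16.05
tool_pos: [0.6131, -0.1936, 0.1754]
tool_rot: [0.917, 3.003, 0.006]
contact_force: [0.4, -0.3, -1.6]
opening: 0.0333
```

```bash
python3 -c "
from h import *
go(.6127,-.1933,.021,56)"
```

```text
t 16.05 grasp [ 0.6134 -0.1931  0.0204] yaw 56.0 q6 -1.40 op 0.0333 F [ 0.4 -0.3 -1.6]
rot(tool,deg) [0.2 0.  0. ]
shift now-frame cm [ 0.05 -0.06 -0.06]  after-rot frame [ 0.05  0.   -0.06]
```

Call:
jog_arm(steps=[[[0,0,-1.5],[0,0,0]],[[0,0,-3],[0,0,0]],[[0,0,-4],[0,0,0]],[[0,0,-4],[0,0,-8.5]],[[0,0,0],[0,0,-8.5]],[[0,0,0],[0,0,-8.5]],[[0,0,0],[0,0,-8.5]],[[0,0,0],[0,0,0]]])

```text
t: 16.85
tool_pos: [0.6126, -0.1937, 0.3136]
tool_rot: [-0.018, 3.135, 0.002]
contact_force: [-0.8, 0.4, -1.6]
opening: 0.0333
```

```bash
python3 -c "
from h import *
go(.563,.03,.13,90)"
```

```text
t 16.85 grasp [ 0.6136 -0.1935  0.1586] yaw 90.7 q6 -2.01 op 0.0333 F [-0.8  0.4 -1.6]
rot(tool,deg) [0.1 0.4 0.7]
shift now-frame cm [ 4.82 22.4   2.86]  after-rot frame [ 4.96 22.37  2.86]
```

Call:
jog_arm(steps=[[[3,3,0],[0,0,0]],[[2,4,0],[0,0,0]],[[0,4.5,0],[0,0,0]],[[0,4.5,0],[0,0,0]],[[0,3.5,1],[0,0,0]],[[0,1.5,1],[0,0,0]],[[0,0,0],[0,0,0]],[[0,0,0],[0,0,0]]])

```text
t: 17.65
tool_pos: [0.5599, 0.0218, 0.2973]
tool_rot: [0.027, 3.131, 0.0]
contact_force: [0.0, -0.1, -1.0]
opening: 0.0331
```

```bash
python3 -c "
from h import *
go(.563,.03,.037,90)"
```

```text
t 17.65 grasp [0.5615 0.0218 0.1423] yaw 89.0 q6 -1.65 op 0.0331 F [ 0.  -0.1 -1. ]
rot(tool,deg) [ 0.   0.6 -1. ]
shift now-frame cm [-0.02  0.82 10.53]  after-rot frame [-0.31  0.82 10.53]
```

Call:
jog_arm(steps=[[[-0.3,0.8,3],[0,0.5,-1]],[[0,0,3],[0,0,0]],[[0,0,2],[0,0,0]],[[0,0,0],[0,0,0]]])

```text
t: 18.05
tool_pos: [0.5661, 0.0256, 0.2202]
tool_rot: [0.014, 3.132, -0.003]
contact_force: [0.1, 0.4, -2.0]
opening: 0.033
```

```bash
python3 -c "
from h import *
go(.563,.03,.0355,90)"
```

```text
t 18.05 grasp [0.5677 0.0253 0.0652] yaw 89.5 q6 -1.65 op 0.0330 F [ 0.1  0.4 -2. ]
rot(tool,deg) [-0.1  0.6 -0.5]
shift now-frame cm [0.5  0.47 2.96]  after-rot frame [0.31 0.44 2.97]
```

Call:
jog_arm(steps=[[[0.3,0.4,1.2],[0,0.5,-0.5]],[[0,0,1.2],[0,0,0]],[[0,0,0.4],[0,0,0]],[[0,0,0],[0,0,0]]])

```text
t: 18.45
tool_pos: [0.5649, 0.0276, 0.1939]
tool_rot: [0.007, 3.136, -0.004]
contact_force: [-0.3, 0.6, -2.0]
opening: 0.0331
```

```bash
python3 -c "
from h import *
go(.563,.03,.0355,90)"
```

```text
t 18.45 grasp [0.5658 0.0271 0.0389] yaw 89.7 q6 -1.65 op 0.0331 F [-0.3  0.6 -2. ]
rot(tool,deg) [-0.2  0.3 -0.3]
shift now-frame cm [0.29 0.29 0.33]  after-rot frame [0.19 0.24 0.34]
```

Call:
jog_arm(steps=[[[0,0,0.4],[0,0.3,0]],[[0,0,0],[0,0,0]],[[0,0,0],[0,0,0]]])

```text
t: 18.75
tool_pos: [0.5657, 0.0275, 0.191]
tool_rot: [0.007, 3.139, -0.005]
contact_force: [0.7, -0.0, -2.4]
opening: 0.0328
```

Call:
jog_arm(steps=[[[0,0,0],[0,0,0]],[[0,0,0],[0,0,0]],[[0,0,0],[0,0,0]],[[0,0,-1],[0,0,0]],[[0,0,-3],[0,0,0]],[[0,0,-4],[0,0,0]],[[0,0,-4],[0,0,0]],[[0,0,0],[0,0,0]]], fingers=0.3)

```text
t: 19.55
tool_pos: [0.5656, 0.0281, 0.319]
tool_rot: [0.007, 3.137, -0.005]
contact_force: [1.0, 0.6, 0.8]
opening: 0.0553
```

```bash
python3 -c "
from h import *
go(.65,.02,.27,90)
snap('wrist','w9.png')"
```

```text
t 19.55 grasp [0.5664 0.0276 0.1641] yaw 89.8 q6 -1.65 op 0.0553 F [1.  0.6 0.8]
rot(tool,deg) [-0.2  0.3 -0.2]
shift now-frame cm [ -8.42  -0.76 -10.55]  after-rot frame [ -8.44  -0.81 -10.6 ]
```

View pics/w9.png

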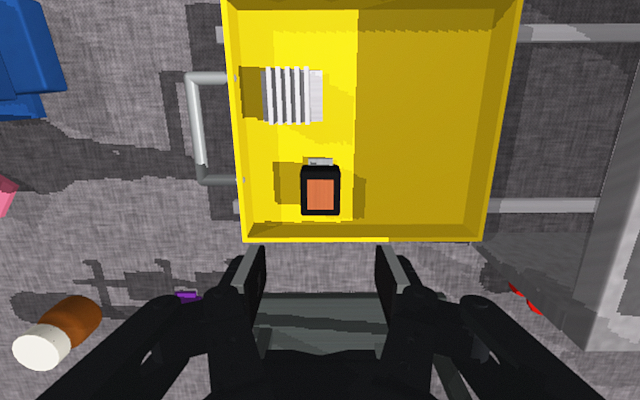

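Call:
jog_arm(steps=[[[0,0,-4.5],[0,0,0]],[[0,0,-4.5],[0,0,0]],[[-2,0,-4.5],[0,0,0]],[[-3,0,-3],[0,0,0]],[[-1,0,0],[0,0,0]],[[0,0,0],[0,0,0]],[[0,0,0],[0,0,0]]])

```text
t: 20.3
tool_pos: [0.6241, 0.0286, 0.477]
tool_rot: [-0.007, -3.126, 0.003]
contact_force: [-0.4, -0.7, -1.3]
opening: 0.0555
```

```bash
python3 -c "
from h import *
go(.65,.02,.33,90)
c=cam('wrist'); np.savez('w10.npz',K=c[0],T=c[1]); snap('wrist','w10.png')"
```

```text
t 20.30 grasp [0.6217 0.0283 0.322 ] yaw 89.8 q6 -1.64 op 0.0555 F [-0.4 -0.7 -1.3]
rot(tool,deg) [-0.1 -0.9 -0.2]
shift now-frame cm [-2.82 -0.82 -0.84]  after-rot frame [-2.59 -0.86 -0.8 ]
```

View pics/w10.png

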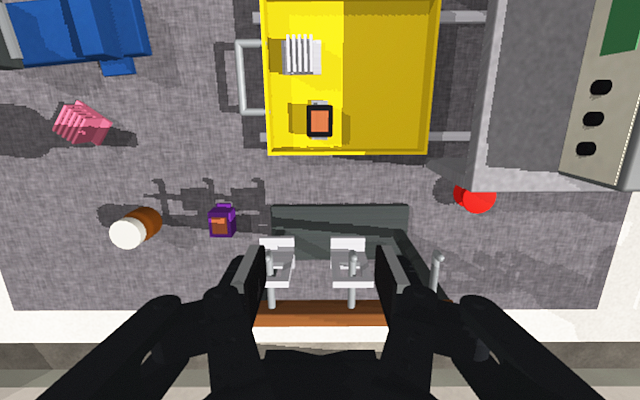

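Run:
```python
from h import *
a=cv2.imread("pics/w10.png")
cv2.imwrite("pics/w10a.png",cv2.resize(a[215:335,240:460],None,fx=3.6,fy=3.6,interpolation=cv2.INTER_CUBIC))
```

```text
(no output)
```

View pics/w10a.png

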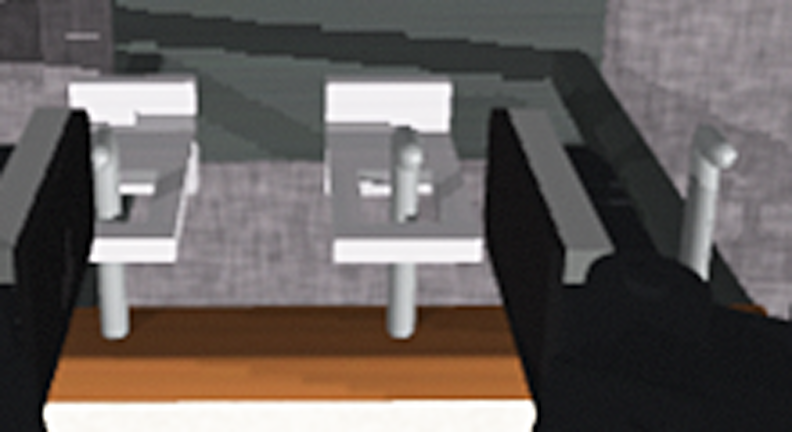

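Run:
```python
from h import *
f=np.load("w10.npz"); c=(f["K"],f["T"])
W=lambda u,v,z: onz(c,u/3.6+240,v/3.6+215,z)[:2].round(4)
print("br mid top", W(333,240,.2115),W(481,240,.2115),W(481,262,.2115),W(333,262,.2115))
print("br left top right end", W(177,240,.2115),W(177,262,.2115))
print("peg mid base,tip",W(401,335,.2),W(410,152,.2115),"left",W(115,335,.2),W(105,150,.2115),"right tip",W(715,145,.2115))
print("bar front top",W(60,362,.212),W(525,358,.212))
```

```text
br mid top [0.6943 0.039 ] [0.6945 0.0752] [0.7007 0.0755] [0.7005 0.039 ]
br left top right end [0.6942 0.0007] [7.004e-01 5.000e-04]
peg mid base,tip [0.7302 0.0576] [0.6705 0.0572] left [ 0.7299 -0.0181] [ 0.6696 -0.0156] right tip [0.669  0.1298]
bar front top [ 0.729  -0.0302] [0.7283 0.0878]
```

Call:
jog_arm(steps=[[[-3,1.5,1],[0,-0.9,0]],[[-3,1.3,1.5],[0,0,0]],[[-1.2,0,1.5],[0,0,0]],[[0,0,1],[0,0,0]],[[0,0,0],[0,0,0]]])

```text
t: 20.85
tool_pos: [0.6931, 0.0571, 0.4142]
tool_rot: [-0.007, -3.125, 0.002]
contact_force: [-0.6, 0.2, 0.2]
opening: 0.0553
```

```bash
python3 -c "
from h import *
go(.6975,.057,.203,90)"
```

```text
t 20.85 grasp [0.6906 0.0568 0.2593] yaw 89.7 q6 -1.59 op 0.0553 F [-0.6  0.2  0.2]
rot(tool,deg) [-0.1 -0.9 -0.3]
shift now-frame cm [-0.79  0.03  5.61]  after-rot frame [-0.44 -0.01  5.62]
```

Call:
jog_arm(steps=[[[-0.5,0,1],[0,-0.9,0]],[[0,0,1.5],[0,0,0]],[[0,0,1.5],[0,0,0]],[[0,0,0],[0,0,0]]])

```text
t: 21.25
tool_pos: [0.6946, 0.0564, 0.3713]
tool_rot: [-0.009, -3.137, 0.003]
contact_force: [0.4, -0.9, -0.7]
opening: 0.0555
```

```bash
python3 -c "
from h import *
go(.6975,.057,.203,90)
snap('wrist','w11.png')"
```

```text
t 21.25 grasp [0.694  0.0561 0.2163] yaw 89.7 q6 -1.59 op 0.0555 F [ 0.4 -0.9 -0.7]
rot(tool,deg) [-0.1 -0.2 -0.3]
shift now-frame cm [-0.36  0.09  1.33]  after-rot frame [-0.29  0.06  1.33]
```

View pics/w11.png

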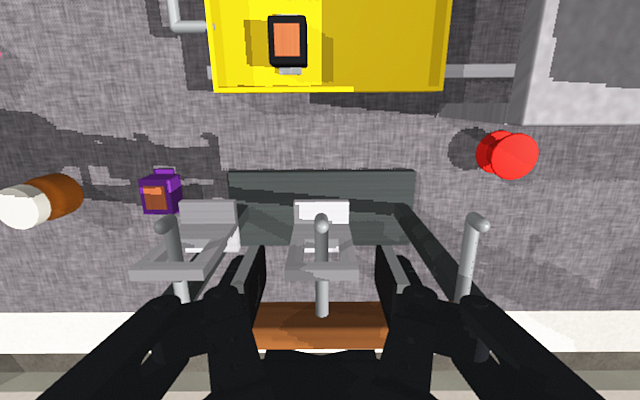

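Call:
jog_arm(steps=[[[-0.3,0,0.7],[0,-0.2,0]],[[0,0,0.6],[0,0,0]],[[0,0,0],[0,0,0]]])

```text
t: 21.6
tool_pos: [0.6983, 0.0563, 0.361]
tool_rot: [0.009, 3.137, -0.003]
contact_force: [0.1, 0.1, -0.4]
opening: 0.0556
```

```bash
python3 -c "
from h import *
go(.6975,.057,.203,90)"
```

```text
t 21.60 grasp [0.699 0.056 0.206] yaw 89.7 q6 -1.59 op 0.0556 F [ 0.1  0.1 -0.4]
rot(tool,deg) [-0.1  0.3 -0.3]
shift now-frame cm [0.15 0.1  0.3 ]  after-rot frame [0.08 0.07 0.3 ]
```

Call:
jog_arm(steps=[[[0.1,0.1,0.3],[0,0.3,0]],[[0,0,0.2],[0,0,0]],[[0,0,0],[0,0,0]],[[0,0,0],[0,0,0]],[[0,0,0],[0,0,0]],[[0,0,0],[0,0,0]]], fingers=-1, grip_force=40)

```text
t: 22.2
tool_pos: [0.6976, 0.0576, 0.3576]
tool_rot: [0.008, 3.14, -0.002]
contact_force: [-0.1, -0.3, 0.3]
opening: 0.035
```

```bash
python3 -c "
from h import *
go(.6975,.057,.203,90)"
```

```text
t 22.20 grasp [0.6978 0.0574 0.2026] yaw 89.7 q6 -1.59 op 0.0350 F [-0.1 -0.3  0.3]
rot(tool,deg) [-0.1  0.1 -0.3]
shift now-frame cm [ 0.03 -0.04 -0.04]  after-rot frame [ 0.01 -0.06 -0.04]
```

Gripped (35 mm). Raise to 0.2166 (14 mm).

Call:
jog_arm(steps=[[[0,0,-0.7],[0,0,0]],[[0,0,-0.7],[0,0,0]],[[0,0,0],[0,0,0]],[[0,0,0],[0,0,0]]])

```text
t: 22.6
tool_pos: [0.6976, 0.0575, 0.3725]
tool_rot: [0.009, 3.14, -0.003]
contact_force: [0.3, 0.4, -0.7]
opening: 0.0351
```

```bash
python3 -c "
from h import *
go(.64,.057,.2166,90)"
```

```text
t 22.60 grasp [0.6978 0.0572 0.2175] yaw 89.7 q6 -1.59 op 0.0351 F [ 0.3  0.4 -0.7]
rot(tool,deg) [-0.1  0.1 -0.3]
shift now-frame cm [ 5.78 -0.05  0.09]  after-rot frame [ 5.76 -0.05  0.09]
```

Call:
jog_arm(steps=[[[0.8,0,0.05],[0,0,0]],[[0.8,0,0],[0,0,0]],[[0.8,0,0],[0,0,0]],[[0.8,0,0],[0,0,0]],[[0,0,0],[0,0,0]]])

```text
t: 23.1
tool_pos: [0.6622, 0.0577, 0.3712]
tool_rot: [-0.009, -3.141, 0.003]
contact_force: [0.4, 0.8, -0.4]
opening: 0.0347
```

```bash
python3 -c "
from h import *
go(.62,.057,.2166,90)"
```

```text
t 23.10 grasp [0.6622 0.0575 0.2162] yaw 89.7 q6 -1.59 op 0.0347 F [ 0.4  0.8 -0.4]
rot(tool,deg) [-0.1 -0.  -0.3]
shift now-frame cm [ 4.21 -0.07 -0.03]  after-rot frame [ 4.22 -0.07 -0.04]
```

Call:
jog_arm(steps=[[[2,0,0],[0,0,0]],[[2.5,1.5,0],[0,0,0]],[[2.5,1.5,2],[0,0,0]],[[1.5,1,3],[0,0,0]],[[0,0,3],[0,0,0]],[[0,0,2],[0,0,0]],[[0,0,0],[0,0,0]]])

```text
t: 23.8
tool_pos: [0.5738, 0.0993, 0.2707]
tool_rot: [0.009, 3.135, -0.002]
contact_force: [-0.1, -0.7, -0.6]
opening: 0.0347
```

```bash
python3 -c "
from h import *
go(.575,.095,.0715,90); snap('wrist','w12.png')"
```

```text
t 23.80 grasp [0.5748 0.0991 0.1157] yaw 89.7 q6 -1.52 op 0.0347 F [-0.1 -0.7 -0.6]
rot(tool,deg) [-0.1  0.4 -0.3]
shift now-frame cm [ 0.01 -0.4   4.42]  after-rot frame [-0.12 -0.43  4.42]
```

View pics/w12.png

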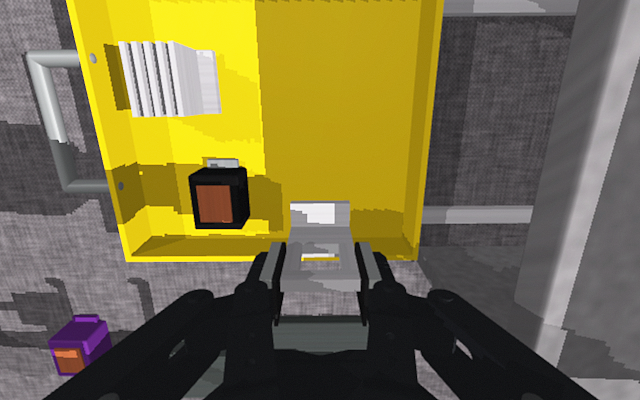

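Call:
jog_arm(steps=[[[-0.1,-0.2,1.5],[0,0.4,0]],[[0,0,1.5],[0,0,0]],[[0,0,0.8],[0,0,0]],[[0,0,0],[0,0,0]]])

```text
t: 24.25
tool_pos: [0.5779, 0.0967, 0.2356]
tool_rot: [0.01, 3.133, -0.002]
contact_force: [-0.6, -0.2, -0.5]
opening: 0.0356
```

```bash
python3 -c "
from h import *
go(.575,.095,.0705,90)"
```

```text
t 24.25 grasp [0.5793 0.0965 0.0806] yaw 89.6 q6 -1.52 op 0.0356 F [-0.6 -0.2 -0.5]
rot(tool,deg) [-0.1  0.5 -0.4]
shift now-frame cm [ 0.44 -0.15  1.01]  after-rot frame [ 0.29 -0.17  1.01]
```

Call:
jog_arm(steps=[[[0.2,0,0.5],[0,0.5,0]],[[0,0,0.4],[0,0,0]],[[0,0,0.2],[0,0,0]],[[0,0,0],[0,0,0]]])

```text
t: 24.65
tool_pos: [0.5769, 0.0966, 0.2255]
tool_rot: [0.011, 3.139, -0.001]
contact_force: [-0.6, -0.3, -0.5]
opening: 0.0349
```

```bash
python3 -c "
from h import *
go(.575,.095,.0705,90)"
```

```text
t 24.65 grasp [0.5773 0.0964 0.0705] yaw 89.6 q6 -1.52 op 0.0349 F [-0.6 -0.3 -0.5]
rot(tool,deg) [-0.1  0.1 -0.4]
shift now-frame cm [ 0.23 -0.14 -0.  ]  after-rot frame [ 0.19 -0.16 -0.  ]
```

Release, lift, and head for the second bracket.

Call:
jog_arm(steps=[[[0,0,0],[0,0,0]],[[0,0,0],[0,0,0]],[[0,0,0],[0,0,0]],[[0,0,0],[0,0,0]],[[0,0,-2],[0,0,0]],[[0,0,-4],[0,0,0]],[[0,0,-4.5],[0,0,0]],[[0,0,-4.5],[0,0,0]]], fingers=0.3)

```text
t: 25.45
tool_pos: [0.5742, 0.0966, 0.3705]
tool_rot: [-0.011, -3.126, 0.003]
contact_force: [0.5, -0.5, -0.0]
opening: 0.0554
```

Call:
jog_arm(steps=[[[0,-2,-4],[0,0,0]],[[0,-4,-2],[0,0,0]],[[0,-4,0],[0,0,0]],[[-3,-1.5,0],[0,0,0]],[[-4,0,0],[0,0,0]],[[-4,0,0],[0,0,0]],[[0,0,0],[0,0,0]]])

```text
t: 26.15
tool_pos: [0.6874, -0.0233, 0.4448]
tool_rot: [0.01, 3.138, -0.006]
contact_force: [-0.5, 0.0, -0.1]
opening: 0.0555
```

```bash
python3 -c "
from h import *
go(.6975,-.0173,.203,90); snap('wrist','w13.png')"
```

```text
t 26.15 grasp [ 0.688  -0.0239  0.2899] yaw 89.6 q6 -1.71 op 0.0555 F [-0.5  0.  -0.1]
rot(tool,deg) [-0.2  0.2 -0.4]
shift now-frame cm [-0.91  0.69  8.69]  after-rot frame [-1.01  0.6   8.68]
```

View pics/w13.png

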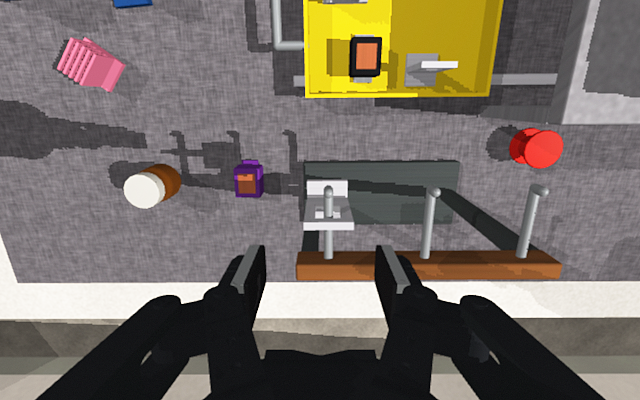

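Call:
jog_arm(steps=[[[-0.8,0.7,2],[0,0.2,0]],[[0,0,3],[0,0,0]],[[0,0,1.5],[0,0,0]],[[0,0,0],[0,0,0]]])

```text
t: 26.6
tool_pos: [0.6928, -0.0157, 0.3815]
tool_rot: [0.009, 3.139, -0.007]
contact_force: [-0.3, -0.3, -0.1]
opening: 0.0553
```

```bash
python3 -c "
from h import *
go(.6975,-.0168,.203,90)"
```

```text
t 26.60 grasp [ 0.6932 -0.0164  0.2265] yaw 89.7 q6 -1.69 op 0.0553 F [-0.3 -0.3 -0.1]
rot(tool,deg) [-0.2  0.1 -0.3]
shift now-frame cm [-0.43 -0.03  2.35]  after-rot frame [-0.47 -0.11  2.35]
```

Call:
jog_arm(steps=[[[-0.4,0,0.9],[0,0,0]],[[0,0,0.9],[0,0,0]],[[0,0,0.4],[0,0,0]],[[0,0,0],[0,0,0]]])

```text
t: 27.0
tool_pos: [0.6968, -0.0158, 0.362]
tool_rot: [0.009, 3.134, -0.008]
contact_force: [0.2, 0.9, 0.1]
opening: 0.0554
```

```bash
python3 -c "
from h import *
go(.6975,-.0168,.203,90)"
```

```text
t 27.00 grasp [ 0.6979 -0.0165  0.207 ] yaw 89.7 q6 -1.69 op 0.0554 F [0.2 0.9 0.1]
rot(tool,deg) [-0.3  0.4 -0.3]
shift now-frame cm [ 0.04 -0.03  0.4 ]  after-rot frame [-0.07 -0.1   0.4 ]
```

Call:
jog_arm(steps=[[[0,0,0.4],[0,0.4,0]],[[0,0,0.1],[0,0,0]],[[0,0,0],[0,0,0]],[[0,0,0],[0,0,0]],[[0,0,0],[0,0,0]],[[0,0,0],[0,0,0]]], fingers=-1)

```text
t: 27.6
tool_pos: [0.6972, -0.0159, 0.3584]
tool_rot: [0.009, 3.139, -0.008]
contact_force: [0.4, 0.5, -1.4]
opening: 0.0348
```

```bash
python3 -c "
from h import *
go(.6975,-.0168,.2166,90)"
```

```text
t 27.60 grasp [ 0.6975 -0.0167  0.2034] yaw 89.7 q6 -1.69 op 0.0348 F [ 0.4  0.5 -1.4]
rot(tool,deg) [-0.3  0.1 -0.3]
shift now-frame cm [-0.   -0.02 -1.32]  after-rot frame [-0.03 -0.09 -1.32]
```

Call:
jog_arm(steps=[[[0,0,-0.7],[0,0,0]],[[0,0,-0.7],[0,0,0]],[[0,0,0],[0,0,0]],[[0,0,0],[0,0,0]]])

```text
t: 28.0
tool_pos: [0.6972, -0.0159, 0.3741]
tool_rot: [0.009, 3.139, -0.008]
contact_force: [-1.0, -0.3, -0.5]
opening: 0.0348
```

Call:
jog_arm(steps=[[[0.8,0,0.05],[0,0,0]],[[0.8,0,0],[0,0,0]],[[0.8,0,0],[0,0,0]],[[0.8,0,0],[0,0,0]],[[0.8,0,0],[0,0,0]],[[0.8,0,0],[0,0,0]]])

```text
t: 28.6
tool_pos: [0.645, -0.0155, 0.3728]
tool_rot: [0.009, 3.14, -0.008]
contact_force: [-0.6, -0.3, -0.6]
opening: 0.0349
```

```bash
python3 -c "
from h import *
go(.48,.095,.12,90);snap('wrist','w14.png')"
```

```text
t 28.60 grasp [ 0.6453 -0.0163  0.2178] yaw 89.7 q6 -1.70 op 0.0349 F [-0.6 -0.3 -0.6]
rot(tool,deg) [-0.3  0.1 -0.3]
shift now-frame cm [16.61 11.08  9.7 ]  after-rot frame [16.5  11.05  9.78]
```

View pics/w14.png

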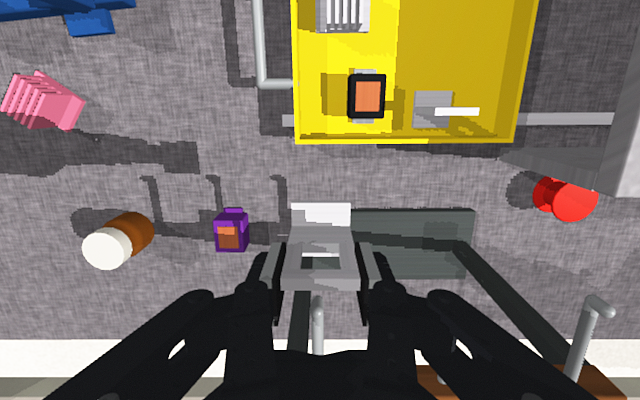

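Call:
jog_arm(steps=[[[3,2,0],[0,0,0]],[[4,2.5,0],[0,0,0]],[[4,2.5,0],[0,0,0]],[[4,2.5,1],[0,0,0]],[[1.8,1.5,3],[0,0,0]],[[0,0,3],[0,0,0]],[[0,0,2],[0,0,0]],[[0,0,0],[0,0,0]]])

```text
t: 29.45
tool_pos: [0.4693, 0.0985, 0.2807]
tool_rot: [0.01, 3.133, -0.006]
contact_force: [0.1, -0.4, 0.2]
opening: 0.0349
```

```bash
python3 -c "
from h import *
go(.48,.095,.0705,90)"
```

```text
t 29.45 grasp [0.4707 0.0979 0.1257] yaw 89.6 q6 -1.51 op 0.0349 F [ 0.1 -0.4  0.2]
rot(tool,deg) [-0.2  0.5 -0.4]
shift now-frame cm [-0.89 -0.26  5.53]  after-rot frame [-1.07 -0.35  5.52]
```

Call:
jog_arm(steps=[[[-0.7,-0.2,1.5],[0,0.5,0]],[[0,0,2],[0,0,0]],[[0,0,1],[0,0,0]],[[0,0,0],[0,0,0]]])

```text
t: 29.85
tool_pos: [0.4786, 0.096, 0.2392]
tool_rot: [0.011, 3.135, -0.006]
contact_force: [-1.1, 0.1, -0.1]
opening: 0.0351
```

```bash
python3 -c "
from h import *
go(.48,.095,.071,90)"
```

```text
t 29.85 grasp [0.4796 0.0954 0.0842] yaw 89.6 q6 -1.52 op 0.0351 F [-1.1  0.1 -0.1]
rot(tool,deg) [-0.2  0.4 -0.4]
shift now-frame cm [-0.03 -0.04  1.32]  after-rot frame [-0.14 -0.1   1.32]
```

Call:
jog_arm(steps=[[[0,0,0.6],[0,0.4,0]],[[0,0,0.5],[0,0,0]],[[0,0,0.3],[0,0,0]],[[0,0,0],[0,0,0]]])

```text
t: 30.25
tool_pos: [0.4802, 0.0959, 0.2277]
tool_rot: [0.011, 3.137, -0.005]
contact_force: [0.1, 0.5, -0.8]
opening: 0.0349
```

```bash
python3 -c "
from h import *
go(.48,.095,.071,90)"
```

```text
t 30.25 grasp [0.481  0.0954 0.0727] yaw 89.6 q6 -1.52 op 0.0349 F [ 0.1  0.5 -0.8]
rot(tool,deg) [-0.2  0.3 -0.4]
shift now-frame cm [ 0.1  -0.04  0.17]  after-rot frame [ 0.02 -0.09  0.17]
```

Call:
jog_arm(steps=[[[0,0,0.2],[0,0.3,0]],[[0,0,0],[0,0,0]],[[0,0,0],[0,0,0]]])

```text
t: 30.55
tool_pos: [0.4806, 0.0959, 0.2264]
tool_rot: [0.011, 3.141, -0.005]
contact_force: [1.0, 0.5, 0.5]
opening: 0.035
```

Call:
jog_arm(steps=[[[0,0,0],[0,0,0]],[[0,0,0],[0,0,0]],[[0,0,0],[0,0,0]],[[0,0,0],[0,0,0]],[[0,0,-2],[0,0,0]],[[0,0,-4],[0,0,0]],[[0,0,-4.5],[0,0,0]],[[0,0,-4.5],[0,0,0]]], fingers=0.3)

```text
t: 31.35
tool_pos: [0.4782, 0.0962, 0.3723]
tool_rot: [-0.011, -3.124, 0.006]
contact_force: [2.2, 0.5, -0.3]
opening: 0.0554
```

Call:
jog_arm(steps=[[[0,-4,0],[0,0,0]],[[0,-4.8,0],[0,0,0]],[[0,-4.8,0],[0,0,0]],[[0,-4.8,0],[0,0,0]],[[0,-4.8,0],[0,0,0]],[[0,-4.8,0],[0,0,0]],[[0,-4.8,0],[0,0,0]],[[0,-3,0],[0,0,0]]])

```text
t: 32.15
tool_pos: [0.4784, -0.271, 0.3878]
tool_rot: [-0.005, 3.133, -0.01]
contact_force: [0.2, 0.4, -0.3]
opening: 0.0557
```

```bash
python3 -c "
from h import *
go(.4605,-.3665,.095,94); snap('wrist','w15.png'); snap('scene','s15.png'); snap('side','d15.png')"
```

```text
t 32.15 grasp [ 0.4797 -0.272   0.2328] yaw 90.2 q6 -2.22 op 0.0557 F [ 0.2  0.4 -0.3]
rot(tool,deg) [-0.4  0.5 -3.8]
shift now-frame cm [ 2.07 -9.36 13.82]  after-rot frame [ 2.46 -9.41 13.78]
```

View pics/w15.png

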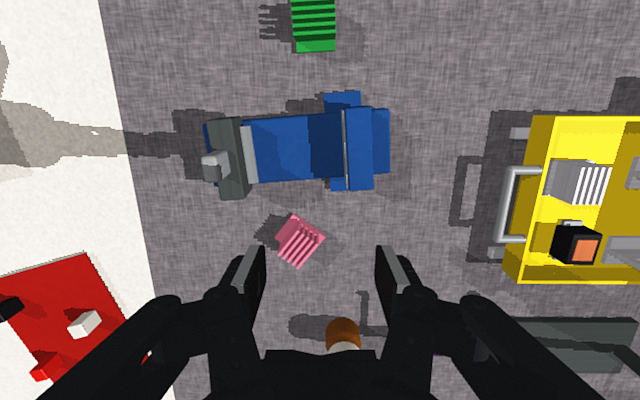

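View pics/d15.png

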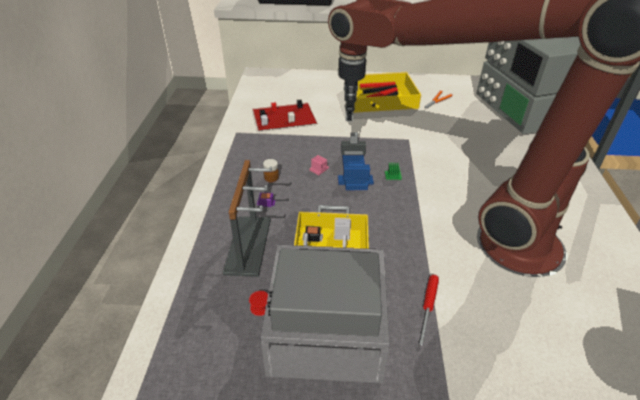

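View pics/s15.png

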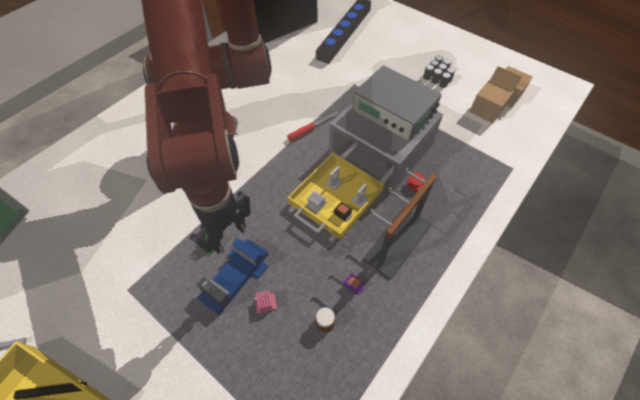

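Call:
jog_arm(steps=[[[0,-3,0],[0,0.4,-3.8]],[[2,-4,2],[0,0,0]],[[0.3,-2.3,3],[0,0,0]],[[0,0,3],[0,0,0]],[[0,0,2],[0,0,0]],[[0,0,0],[0,0,0]]])

```text
t: 32.9
tool_pos: [0.4625, -0.3614, 0.2869]
tool_rot: [-0.125, 3.135, -0.009]
contact_force: [0.0, 0.1, 0.2]
opening: 0.0556
```

```bash
python3 -c "
from h import *
go(.4605,-.3665,.095,94); snap('wrist','w16.png')"
```

```text
t 32.90 grasp [ 0.4632 -0.3622  0.1319] yaw 94.6 q6 -2.44 op 0.0556 F [0.  0.1 0.2]
rot(tool,deg) [-0.3  0.2  0.6]
shift now-frame cm [ 0.32 -0.38  3.69]  after-rot frame [ 0.23 -0.5   3.69]
```

View pics/w16.png

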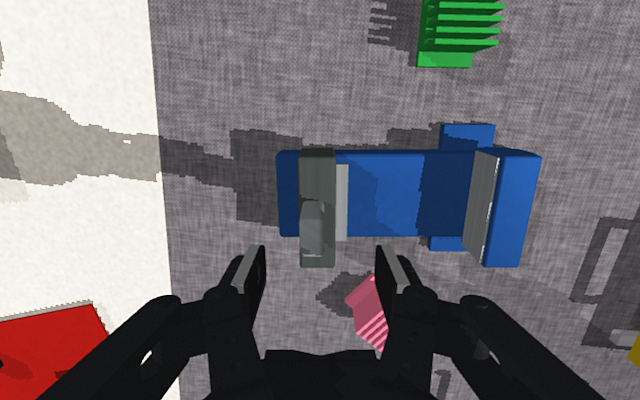

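Call:
jog_arm(steps=[[[0.2,-0.5,1.5],[0,0.2,0]],[[0,0,1.6],[0,0,0]],[[0,0,0.6],[0,0,0]],[[0,0,0],[0,0,0]]])

```text
t: 33.35
tool_pos: [0.4633, -0.3663, 0.2529]
tool_rot: [-0.13, 3.132, -0.019]
contact_force: [-0.5, -0.2, -1.0]
opening: 0.0552
```

Call:
jog_arm(steps=[[[0,0,0],[0,0,0]],[[0,0,0],[0,0,0]],[[0,0,0],[0,0,0]],[[0,0,0],[0,0,0]],[[0,0,0],[0,0,0]],[[0,0,0],[0,0,0]]], fingers=-1, grip_force=40)

```text
t: 33.95
tool_pos: [0.4636, -0.3657, 0.254]
tool_rot: [-0.13, 3.131, -0.015]
contact_force: [0.8, 0.3, -0.7]
opening: 0.0132
```

```bash
python3 -c "
from h import *
go(.457,-.319,.095,94)"
```

```text
t 33.95 grasp [ 0.4648 -0.3671  0.0991] yaw 94.8 q6 -2.45 op 0.0132 F [ 0.8  0.3 -0.7]
rot(tool,deg) [-0.6  0.4  0.8]
shift now-frame cm [0.38 4.86 0.36]  after-rot frame [0.33 4.71 0.4 ]
```

Call:
jog_arm(steps=[[[0,0.8,0],[0,0,0]],[[0,0.8,0],[0,0,0]],[[0,0.8,0],[0,0,0]],[[0,0.8,0],[0,0,0]],[[0,0.8,0],[0,0,0]],[[0,0.5,0],[0,0,0]]])

```text
t: 34.55
tool_pos: [0.4595, -0.3239, 0.254]
tool_rot: [-0.128, 3.127, -0.041]
contact_force: [1.7, -3.6, -4.1]
opening: 0.0132
```

```bash
python3 -c "
from h import *
go(.457,-.319,.095,94)"
```

```text
t 34.55 grasp [ 0.4615 -0.3279  0.0991] yaw 94.7 q6 -2.39 op 0.0132 F [ 1.7 -3.6 -4.1]
rot(tool,deg) [-1.5  0.6  0.7]
shift now-frame cm [0.38 0.93 0.38]  after-rot frame [0.22 0.5  0.4 ]
```

Call:
jog_arm(steps=[[[0,0.5,0],[0,0,0]],[[0,0.4,0],[0,0,0]],[[0,0.4,0],[0,0,0]],[[0,0,0],[0,0,0]]])

```text
t: 34.95
tool_pos: [0.4582, -0.3118, 0.254]
tool_rot: [-0.128, 3.125, -0.054]
contact_force: [1.5, -2.9, -2.3]
opening: 0.0132
```

```bash
python3 -c "
from h import *
go(.457,-.319,.095,94)"
```

```text
t 34.95 grasp [ 0.4605 -0.317   0.0991] yaw 94.7 q6 -2.38 op 0.0132 F [ 1.5 -2.9 -2.3]
rot(tool,deg) [-2.   0.7  0.7]
shift now-frame cm [ 0.37 -0.16  0.41]  after-rot frame [ 0.17 -0.71  0.4 ]
```

Call:
jog_arm(steps=[[[0,0.4,0],[0,0,0]],[[0,0.3,0],[0,0,0]],[[0,0,0],[0,0,0]]])

```text
t: 35.25
tool_pos: [0.4575, -0.309, 0.2539]
tool_rot: [-0.127, 3.121, -0.081]
contact_force: [1.0, 0.5, 0.1]
opening: 0.0131
```

```bash
python3 -c "
from h import *
go(.457,-.319,.095,94); snap('wrist','w17.png')"
```

```text
t 35.25 grasp [ 0.4605 -0.3169  0.0991] yaw 94.6 q6 -2.37 op 0.0131 F [1.  0.5 0.1]
rot(tool,deg) [-3.   0.9  0.7]
shift now-frame cm [ 0.37 -0.16  0.41]  after-rot frame [ 0.12 -1.    0.39]
```

View pics/w17.png

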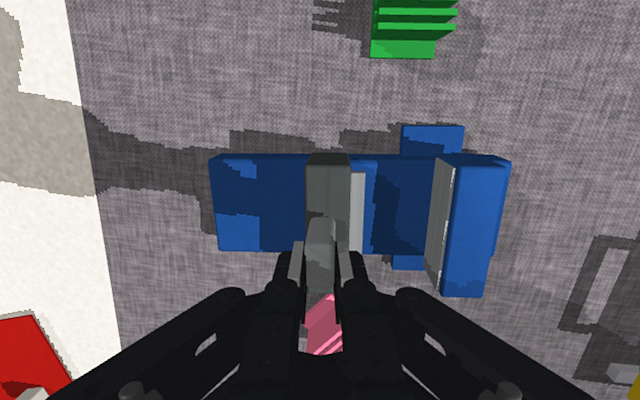

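Call:
jog_arm(steps=[[[0,0,0],[0,0,0]],[[0,0,0],[0,0,0]],[[0,0,0],[0,0,0]],[[0,0,0],[0,0,0]],[[0,0,-2],[0,0,0]],[[0,0,-3],[0,0,0]],[[0,0,-3],[0,0,0]],[[0,0,0],[-2,1,4]]], fingers=0.4)

```text
t: 36.1
tool_pos: [0.4561, -0.3026, 0.3363]
tool_rot: [0.018, -3.139, 0.02]
contact_force: [0.6, -0.5, 1.2]
opening: 0.0598
```

```bash
python3 -c "
from h import *
go(.514,-.11,.14,90); snap('wrist','w18.png')"
```

```text
t 36.10 grasp [ 0.4556 -0.3045  0.1813] yaw 90.6 q6 -2.30 op 0.0598 F [ 0.6 -0.5  1.2]
rot(tool,deg) [-0.7 -0.2  0.6]
shift now-frame cm [-6.07 19.44  3.87]  after-rot frame [-5.79 19.26  4.13]
```

View pics/w18.png

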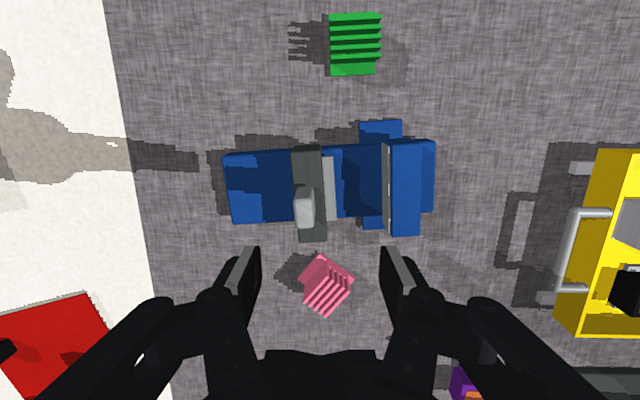

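Run:
```python
from h import *
c=cam('wrist')
# post top and fixed jaw in w18 vs same in w1
f=np.load("w1.npz"); c1=(f["K"],f["T"])
print("post z.101 now",onz(c,303,212,.101)[:2].round(4),"start",onz(c1,283/4+200,340/4+115,.101)[:2].round(4))
a=cv2.imread("pics/w18.png"); cv2.imwrite("pics/w18a.png",cv2.resize(a[120:250,200:450],None,fx=3.2,fy=3.2,interpolation=cv2.INTER_CUBIC))
```

```text
post z.101 now [ 0.4518 -0.3164] start [ 0.4564 -0.3189]
```

View pics/w18a.png

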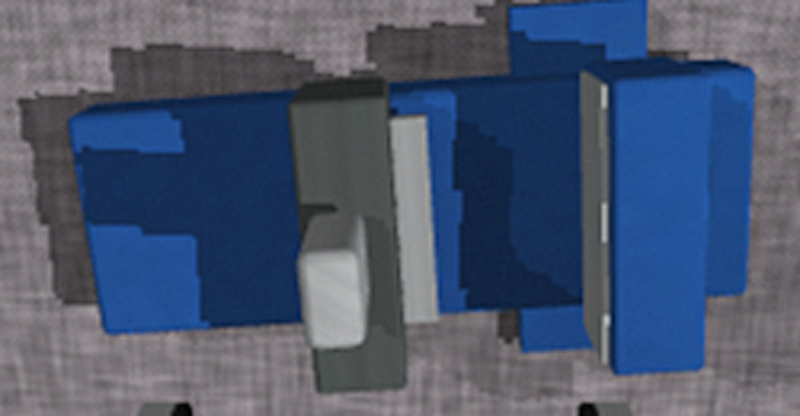

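Run:
```python
from h import *
c=cam('wrist'); e=onz(c,612/3.2+200,225/3.2+120,.065)[:2]; p=onz(c,333/3.2+200,300/3.2+120,.101)[:2]
f=np.load("w1.npz"); c1=(f["K"],f["T"])
e1=onz(c1,574/4+200,264/4+115,.065)[:2];p1=onz(c1,283/4+200,340/4+115,.101)[:2]
n=np.array([-.07,.9976]); print("gap now",(e-p)@n,"start",(e1-p1)@n)
```

```text
gap now 0.06932622956917832 start 0.0726054706312221
```

Call:
jog_arm(steps=[[[-1.5,4.5,0],[0,0,0]],[[-1.5,4.5,0],[0,0,0]],[[-1.5,4.5,0],[0,0,0]],[[-1.5,3.5,0],[0,0,0]],[[0,1,0],[0,0,0]],[[0,0,0],[0,0,0]]], fingers=-1)

```text
t: 36.75
tool_pos: [0.5149, -0.1166, 0.33]
tool_rot: [0.017, -3.135, 0.017]
contact_force: [1.1, -0.1, 0.5]
opening: 0.0001
```

```bash
python3 -c "
from h import *
go(.514,-.11,.038,90); snap('wrist','w19.png')
c=cam('wrist');np.savez('w19.npz',K=c[0],T=c[1])"
```

```text
t 36.75 grasp [ 0.514  -0.1183  0.175 ] yaw 90.6 q6 -1.94 op 0.0001 F [ 1.1 -0.1  0.5]
rot(tool,deg) [-0.6 -0.4  0.6]
shift now-frame cm [-0.1   0.97 13.69]  after-rot frame [ 0.09  0.66 13.7 ]
```

View pics/w19.png

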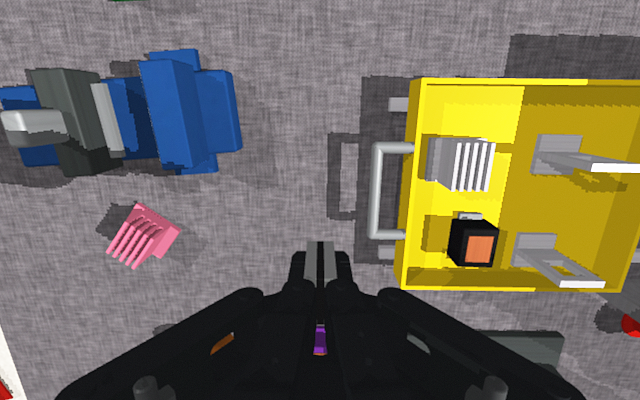

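Call:
jog_arm(steps=[[[0,0,4],[-0.6,-0.4,0]],[[0,0,4],[0,0,0]],[[0,0,3],[0,0,0]],[[0,0,1.2],[0,0,0]],[[0,0,0],[0,0,0]]])

```text
t: 37.3
tool_pos: [0.5145, -0.1248, 0.2065]
tool_rot: [-0.006, 3.136, -0.008]
contact_force: [-0.2, 0.5, -0.0]
opening: -0.0004
```

```bash
python3 -c "
from h import *
go(.514,-.1,.038,90)
f=np.load('w19.npz'); c=(f['K'],f['T'])
print(onz(c,372,190,.038),onz(c,385,190,.038))"
```

```text
t 37.30 grasp [ 0.5154 -0.1255  0.0515] yaw 90.2 q6 -1.95 op -0.0004 F [-0.2  0.5 -0. ]
rot(tool,deg) [-0.3  0.3  0.2]
shift now-frame cm [0.14 2.56 1.34]  after-rot frame [0.05 2.48 1.35]
[ 0.51069458 -0.07394198  0.038     ] [ 0.5105651  -0.06237917  0.038     ]
```

Call:
jog_arm(steps=[[[0,0.8,0.9],[0,0,0]],[[0,0.7,0.6],[0,0,0]],[[0,0.7,0],[0,0,0]],[[0,0.7,0],[0,0,0]],[[0,0.8,0],[0,0,0]],[[0,0.9,0],[0,0,0]],[[0,1,0],[0,0,0]],[[0,1,0],[0,0,0]]])

```text
t: 38.1
tool_pos: [0.5165, -0.0569, 0.1957]
tool_rot: [-0.004, 3.127, -0.02]
contact_force: [-0.1, -4.4, -2.2]
opening: 0.0002
```

```bash
python3 -c "
from h import *
go(.514,.1,.038,90)"
```

```text
t 38.10 grasp [ 0.5189 -0.0589  0.0407] yaw 90.2 q6 -1.82 op 0.0002 F [-0.1 -4.4 -2.2]
rot(tool,deg) [-0.8  0.9  0.2]
shift now-frame cm [ 0.44 15.9   0.06]  after-rot frame [ 0.25 15.69  0.27]
```

Pushing the tray with −4.4 N; continue.

Call:
jog_arm(steps=[[[0,1.2,0],[-0.5,0.5,0]],[[0,1.2,0],[0,0,0]],[[0,1.2,0],[0,0,0]],[[0,1.2,0],[0,0,0]],[[0,1.2,0],[0,0,0]],[[0,1.2,0],[0,0,0]],[[0,1,0],[0,0,0]],[[0,0.8,0],[0,0,0]]])

```text
t: 38.9
tool_pos: [0.5166, 0.0412, 0.196]
tool_rot: [-0.007, 3.132, -0.01]
contact_force: [-0.4, -4.4, -0.8]
opening: 0.0003
```

```bash
python3 -c "
from h import *
go(.514,.1,.038,90); snap('wrist','w20.png')"
```

```text
t 38.90 grasp [0.518  0.0402 0.041 ] yaw 90.2 q6 -1.63 op 0.0003 F [-0.4 -4.4 -0.8]
rot(tool,deg) [-0.4  0.5  0.2]
shift now-frame cm [0.38 5.98 0.26]  after-rot frame [0.26 5.88 0.3 ]
```

View pics/w20.png

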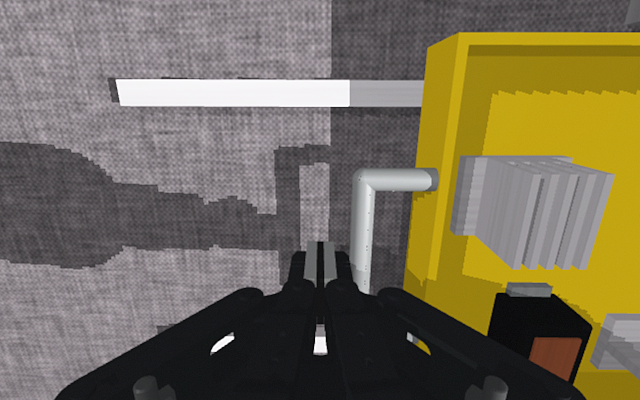

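Call:
jog_arm(steps=[[[0,1,0],[0,0.5,0]],[[0,1,0],[0,0,0]],[[0,1,0],[0,0,0]],[[0,0.8,0],[0,0,0]],[[0,0.6,0],[0,0,0]]])

```text
t: 39.45
tool_pos: [0.5168, 0.0886, 0.1962]
tool_rot: [-0.006, 3.141, -0.01]
contact_force: [0.3, -3.6, -0.7]
opening: -0.0
```

```bash
python3 -c "
from h import *
go(.514,.1,.038,90)"
```

```text
t 39.45 grasp [0.5169 0.0876 0.0412] yaw 90.2 q6 -1.54 op -0.0000 F [ 0.3 -3.6 -0.7]
rot(tool,deg) [-0.4  0.1  0.2]
shift now-frame cm [0.29 1.25 0.31]  after-rot frame [0.28 1.14 0.32]
```

Call:
jog_arm(steps=[[[0,0.6,0],[0,0,0]],[[0,0.6,0],[0,0,0]],[[0,0,0],[0,0,0]]])

```text
t: 39.75
tool_pos: [0.5168, 0.1012, 0.1962]
tool_rot: [-0.009, 3.141, -0.018]
contact_force: [0.7, -7.1, 0.3]
opening: -0.0002
```

```bash
python3 -c "
from h import *
go(.514,.1,.038,90)"
```

```text
t 39.75 grasp [0.517  0.0994 0.0412] yaw 90.3 q6 -1.52 op -0.0002 F [ 0.7 -7.1  0.3]
rot(tool,deg) [-0.7  0.1  0.3]
shift now-frame cm [0.3  0.06 0.32]  after-rot frame [ 0.28 -0.12  0.32]
```

Force rising — possibly the stop. Push a bit more.

Call:
jog_arm(steps=[[[0,0.4,0],[0,0,0]],[[0,0.4,0],[0,0,0]],[[0,0,0],[0,0,0]]])

```text
t: 40.05
tool_pos: [0.5172, 0.1042, 0.1965]
tool_rot: [0.015, -3.14, 0.052]
contact_force: [-0.1, 0.3, 0.6]
opening: 0.0002
```

```bash
python3 -c "
from h import *
go(.514,.1,.038,90)"
```

```text
t 40.05 grasp [0.517  0.0991 0.0415] yaw 90.5 q6 -1.50 op 0.0002 F [-0.1  0.3  0.6]
rot(tool,deg) [-1.9 -0.1  0.5]
shift now-frame cm [0.3  0.11 0.35]  after-rot frame [ 0.32 -0.42  0.35]
```

Call:
jog_arm(steps=[[[0,-1,0],[0,0,0]],[[0,-2,0],[-1.5,0,0]],[[0,-4,0],[0,0,0]],[[0,-4,-2],[0,0,0]],[[0,-4,-4],[0,0,0]],[[0,-4,-4],[0,0,0]],[[0,-4,-4],[0,0,0]],[[0,0,0],[0,0,0]]])

```text
t: 40.85
tool_pos: [0.5184, -0.1182, 0.3271]
tool_rot: [0.018, -3.137, -0.012]
contact_force: [0.6, 0.4, 1.0]
opening: 0.0001
```

```bash
python3 -c "
from h import *
go(.514,.1,.038,90); 
c=cam('wrist');np.savez('w21.npz',K=c[0],T=c[1])
snap('wrist','w21.png');snap('side','d21.png');snap('scene','s21.png')"
```

```text
t 40.85 grasp [ 0.5177 -0.1171  0.1721] yaw 90.7 q6 -1.95 op 0.0001 F [0.6 0.4 1. ]
rot(tool,deg) [ 0.4 -0.3  0.7]
shift now-frame cm [ 0.06 21.61 13.57]  after-rot frame [ 0.44 21.82 13.41]
```

View pics/w21.png

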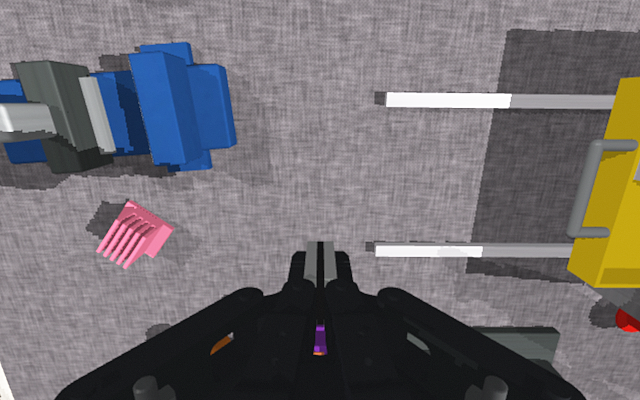

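View pics/s21.png

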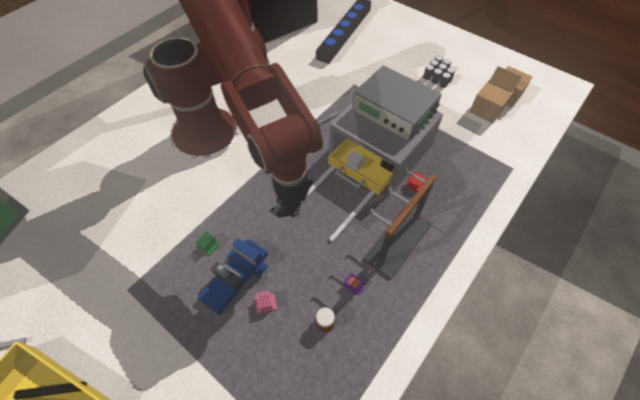

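View pics/d21.png

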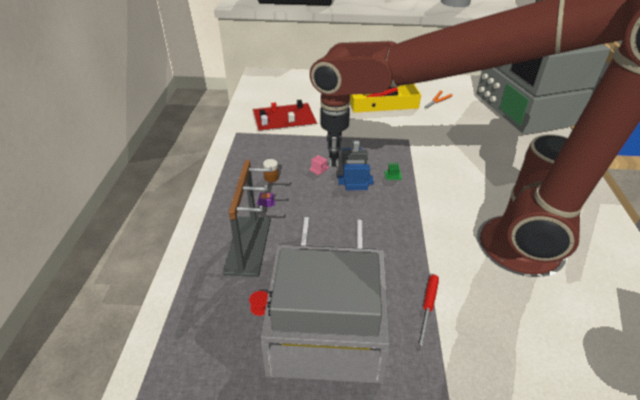

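Run:
```python
from h import *
f=np.load('w21.npz'); c=(f['K'],f['T'])
print("handle",onz(c,572+3,200,.038),onz(c,588,200,.038))
s=cam('scene'); a=cv2.imread("pics/s21.png"); A=cv2.resize(a[90:210,290:450],None,fx=4.5,fy=4.5,interpolation=cv2.INTER_CUBIC); cv2.imwrite("pics/s21a.png",A)
```

```text
handle [0.52189099 0.113157   0.038     ] [0.52179615 0.12490847 0.038     ]
```

View pics/s21a.png

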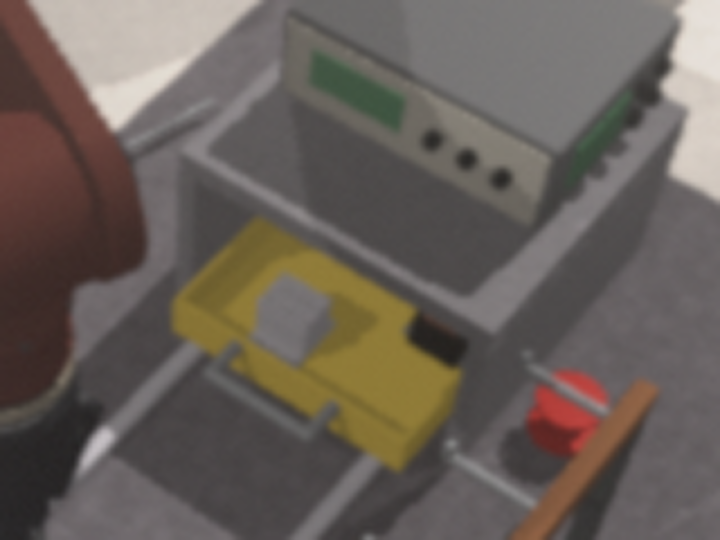

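Run:
```python
from h import *
s=cam('scene'); S=lambda u,v,z:onz(s,u/4.5+290,v/4.5+90,z)[:2].round(4)
print("shelf front top",S(187,150,.143),S(490,328,.143))
print("tray front rim",S(175,297,.044),S(400,467,.044),"handle",S(208,370,.043),S(312,432,.043))
f=np.load("w5.npz");
# runner front ends: wrist
f=np.load('w21.npz'); c=(f['K'],f['T']); print("runner ends",onz(c,386,100,.01),onz(c,375,250,.01))
```

```text
shelf front top [0.3991 0.1881] [0.6301 0.1875]
tray front rim [0.4198 0.1513] [0.6174 0.1323] handle [0.4745 0.1171] [0.5574 0.1198]
runner ends [ 0.43794261 -0.05728671  0.01      ] [ 0.58705785 -0.05758844  0.01      ]
```

Call:
jog_arm(steps=[[[0,3,4],[0,0,0]],[[0,4,4],[0,0,0]],[[0,4,3],[0,0,0]],[[0,3,1.5],[0,0,0]],[[0,3,0],[0,0,0]],[[0,0,0],[0,0,0]]])

```text
t: 41.6
tool_pos: [0.5039, 0.0648, 0.1854]
tool_rot: [0.032, -3.107, -0.026]
contact_force: [-0.0, -0.6, 0.4]
opening: -0.0004
```

```bash
python3 -c "
from h import *
go(.515,.098,.04,90)"
```

```text
t 41.60 grasp [0.4985 0.0673 0.0305] yaw 91.2 q6 -1.62 op -0.0004 F [-0.  -0.6  0.4]
rot(tool,deg) [ 1.  -2.   1.2]
shift now-frame cm [-1.68  3.05 -0.96]  after-rot frame [-1.11  3.32 -0.96]
```

Call:
jog_arm(steps=[[[-1,1,-1],[1,-2,1]],[[0,1,0],[0,0,0]],[[0,0.8,0],[0,0,0]],[[0,0.6,0],[0,0,0]],[[0,0.6,0],[0,0,0]]])

```text
t: 42.1
tool_pos: [0.5098, 0.1038, 0.1894]
tool_rot: [0.025, -3.129, 0.039]
contact_force: [-1.5, -35.7, 7.0]
opening: -0.0001
```

Call:
jog_arm(steps=[[[0,0.7,0],[0,0,0]]])

```text
t: 42.2
tool_pos: [0.51, 0.1063, 0.1895]
tool_rot: [0.03, -3.126, 0.066]
contact_force: [-0.9, -33.3, 7.6]
opening: -0.0002
```

Call:
jog_arm(steps=[[[0,0.9,0],[0,0,0]]])

```text
t: 42.3
tool_pos: [0.5104, 0.1097, 0.1896]
tool_rot: [0.036, -3.124, 0.099]
contact_force: [-2.0, -41.0, 8.7]
opening: -0.0002
```

```bash
python3 -c "
from h import *
go(.515,.098,.04,90)"
```

```text
t 42.30 grasp [0.508  0.0999 0.0349] yaw 91.4 q6 -1.48 op -0.0002 F [ -2.  -41.    8.7]
rot(tool,deg) [-3.6 -0.9  1.3]
shift now-frame cm [-0.69 -0.24 -0.5 ]  after-rot frame [-0.46 -1.17 -0.54]
```

Call:
jog_arm(steps=[[[0,-1,0],[-3,0,0]],[[0,-2,0],[0,0,0]],[[0,-4,0],[0,0,0]],[[0,-4,-2],[0,0,0]],[[0,-4,-4],[0,0,0]],[[0,-4,-4],[0,0,0]],[[0,0,-4],[0,0,0]],[[0,0,0],[0,0,0]]])

```text
t: 43.1
tool_pos: [0.5147, -0.0809, 0.3252]
tool_rot: [0.032, -3.112, 0.016]
contact_force: [0.7, -0.4, 0.4]
opening: -0.0001
```

```bash
python3 -c "
from h import *
go(.514,.1,.038,90)
a=snap('scene','s22.png')[:,:,::-1]; cv2.imwrite('pics/s22a.png',cv2.resize(a[90:340,180:450],None,fx=2.2,fy=2.2,interpolation=cv2.INTER_CUBIC))"
```

```text
t 43.10 grasp [ 0.5102 -0.0825  0.1703] yaw 91.2 q6 -1.88 op -0.0001 F [ 0.7 -0.4  0.4]
rot(tool,deg) [-0.6 -1.7  1.2]
shift now-frame cm [-1.14 18.37 13.02]  after-rot frame [ 0.07 18.09 13.22]
```

View pics/s22a.png

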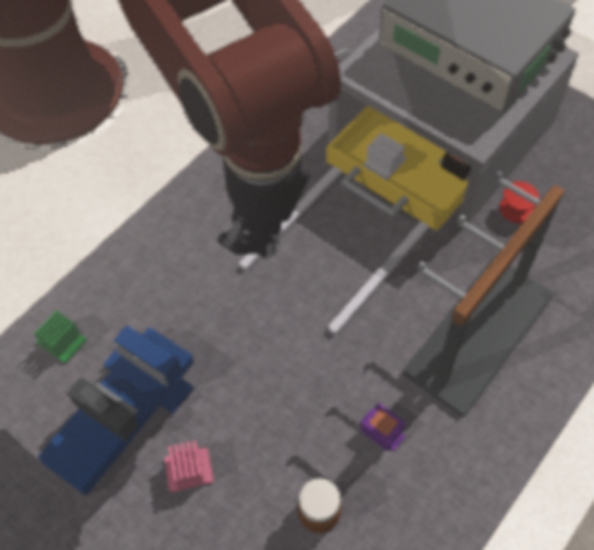

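```bash
python3 -c "
from h import *
print(ctrl.finish_job())"
```

```text
the job is handed in; nothing more can be done
None
```

I handed the job in at about 43 s of the 208 s allowed. The yellow tray held the block, the one black choke and both brackets. No verdict was reported.

What I did, in order:
- **Vise opened:** I pinched the jaw's grip post and slid the jaw open about 47 mm.
- **Loading the tray:** I stood the block on its flange, then added the choke and the brackets from the middle peg and the peg nearest the vise. The third peg was empty, and no second choke showed in any view.
- **Vise closed:** I slid the jaw shut until it hit its stop.
- **Tray pushed home:** I pushed it until it hit its stop.

Last checks:
- **Vise jaw:** the gap from the post to the fixed jaw measured 69 mm, against 73 mm at the start, so it reads as fully closed within image error.
- **Tray:** the image puts it at about 0.194–0.196 m of travel, only a few mm above the 0.19 m limit. A second push of 35–41 N moved it no further, so I take that as the stop. The 41 N was briefly above 40 N; it was a fingertip push on the handle, and the 40 N limit is worded for the arm or gripper body.
- **Contents:** the block shows upright in the last picture and the choke is partly visible. Both brackets stood upright in the last views before the push. They are now hidden under the shelf, so I could not check them again.
- **Spool and jar:** the arm stayed clear of both, and they look unmoved in the last picture.
- **Robot:** the gripper was clear of everything at hand-in.

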